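Build and fill the three-tier crate stack

ROBOT

A 7-joint arm with a two-finger parallel gripper is mounted at the origin on the work surface. World frame = base frame: x ahead of the robot, y to its left, z up, the work surface at z = 0. Lengths are in m, angles in rad, forces in N, time in s.
With the tool pointing down it reaches from about 0.425 to 1.025 m from the base axis. Payload 9.4 kg.
Tool frame: the origin (TCP) lies on the centre line of the jaws, within the pads' length; the fingertips stand 19 mm ahead of it and the grasp point (between the pads) is the TCP; z points along the fingers, y is the direction in which the jaws open and shut (so a half turn about z gives the same grasp; the last joint's range is limited). The gripper opens to 93 mm and grips with 3 to 60 N. Pads are 15 mm wide; open, the fingers measure 128 mm over their backs; the gripper's body (75 mm by 188 mm) begins 65 mm behind the grasp point.
Start: joints at [-1.201, 0.599, -0.003, 1.599, 0.002, 0.943, -0.08], TCP at [0.313, 0.654, 0.238] pointing down, gripper open.
Joint ranges: [-2.57, 2.57], [-0.35, 1.97], [-1.29, 1.29], [0.11, 2.56], [-1.05, 4.19], [0.11, 1.86], [-2.63, 2.63]. Speed limits (rad/s): [2.22, 2.22, 3.01, 3.01, 3.14, 3.14, 3.14].

INTERFACE

Orientations are given as [roll, pitch, yaw] about the fixed x, y, z axes, in that order (R = Rz(yaw) Ry(pitch) Rx(roll)).
In Python, from bench import bot gives the robot as it stands.
- The arm moves only by the tool servo_tool, never from a script. Its argument "series" is text: rows parted by semicolons, each of 4 numbers parted by spaces: the shift along the tool's x, y, z each as a share of 1 m, from -1 to 1, then the turn about the tool's z as a share of 60 degrees, from -1 to 1. A call has 1 to 20 rows; each row is the pose to reach, as a shift and turn from the pose measured when the call began, along the tool's axes at that moment; what a row does not reach only later rows make up. A row lasts 1/12 s, in which the tool goes at most 41.7 mm and 7.16 degrees, less where a joint would pass 70% of its speed; a pose out of reach is approached as far as the arm can. A call with a number of a shift or a turn outside -1 to 1 is refused whole. A call with a gripper value outside its range is refused whole. "fingers" is the closure, from 0 (fully open) to 1 (shut), set as the call begins (left out, the last holds). The fingers move at their own pace and stop on an object; "squeeze" is the grip in N (left out, the last holds). Time passes only in rows, so rows that repeat a pose let the fingers close. It gives the time, the measured TCP pose, the force and the opening at its end, in the units of the state.
- bot.get_state(): the state, without advancing time (a new reading comes with each control period).
- bot.camera(name): name is "scene" or "side" or "wrist"; returns a dict with "img" (480x640x3 uint8, red, green, blue), "mtx" (3x3 intrinsics, pixels), "world_from_camera" (4x4, takes a point from camera to world coordinates); the wrist camera has in their place "mount" (4x4, takes a point from camera to tool coordinates, whose origin is the TCP and whose axes are the flange's). Camera axes: x right, y down, z forward; pixel columns grow to the right and rows downward; lengths in m; the calibration is good to about 2 mm. A picture is of the moment at which its call begins: read the wrist's pose just before it. There is no depth.
- bot.sign_off(): hands the job in, once; it reports no verdict.
Trained networks look in a picture, given as the dict that the camera call returned (one of the last four; its "shot" number tells which), for a name from the list of things; names that differ only in an ending like _2 or _b are one class to them, and where a whole thing is asked for, a point or a joint stands for the part that bears it (a point fixed in the world has none). Each returns a list of dicts, best first, with "conf" (0 to 1); they miss things now and then, are a little off and sometimes report something else, mostly with a low value. They report only what shows in the picture. A call takes as long as a camera call. They do not tell look-alikes from the thing itself.
- bot.find_in(picture, label): "box" ([left, top, right, bottom] in pixels, round what is visible of it).
The state is a dict: "time_s": time; "joint_positions": joint angles; "joint_velocities": joint speeds; "joint_efforts": joint torques, N m; "position": TCP position; "ee_rot": TCP orientation; "force": force on the tool from outside, world axes, zero at the start; "ft_torque": the same for the moment, N m; "opening": finger opening in m.
Only numpy, scipy, OpenCV 4.12 (cv2) and the standard library are available. Lean on these libraries where they do the work, as an engineer would, in place of code of your own. Each camera call takes 0.05 s, during which the arm holds its last target.

TASK

Build up the small three-tier crate stack on the black plinth, filling each tier before the next covers it: first stand the white canister upright in the bottom crate, then seat the deep crate squarely on the bottom crate, stand the socket upright in the deep crate, seat the shallow crate squarely on the deep one, and last lay the brush, bristles down, flat in the shallow crate. Work strictly in that order, set each thing down gently rather than dropping it, and leave the scraper, the bottle and the wrench where they are.

Things in the scene. Friction and masses are not known exactly. Their poses are not given: they have to be found in the camera images.
- base_crate: Bottom tier: open translucent blue crate 140 (x) x 62 (y) mm, walls and floor 3 mm (134 x 56 inside), fixed to the bench on a flat black rubber plinth 170 x 90 x 8 mm that tells it from the other crates. Origin: centre of the plinth's underside. Inner floor 11 mm, rim 73 mm above the origin. x is the long axis, z up; either way round is the same.
- deep_crate: Middle tier: loose deep blue crate 140 (x) x 62 (y) x 70 (z) mm, 3 mm walls, 140 g, a 12 x 34 mm lug on each end near the rim. Two round runners under it (5 mm high, 124 x 46 mm overall) drop inside the rim below with 5 mm play; its floor rests on the rim. Origin: centre of the runners' underside; inner floor 8, rim 70 mm above. Seated: origin 68 mm above base_crate's. Either way round is the same.
- shallow_crate: Top tier: loose shallow blue crate 140 (x) x 62 (y) x 38 (z) mm, 100 g, walls and runners as on the deep crate, no lugs, 134 x 56 mm inside. Origin: centre of the runners' underside; inner floor 8, rim 38 mm above. Seated on the deep crate its origin is 65 mm above the deep crate's. Both loose crates: grip across the 62 mm width. Either way round is the same.
- canister: Closed round white plastic canister standing upright, body 40 mm and screw lid 42 mm in diameter (lid from 36 mm up), 50 mm high, about 150 g. Origin: centre of its underside, z up.
- socket: Silver aluminium wheel nut socket standing upright, open end up, a plain cylinder 32 mm in diameter and 50 mm high, about 200 g. Origin: centre of its underside, z up.
- brush: Block brush standing on its green bristles, 110 g: bristles 100 (x) x 40 (y) mm, 22 mm high, firm; wooden back of the same outline from 22 to 36 mm; on it a wooden grip ridge 60 (x) x 20 (y) mm from 36 to 62 mm high, to hold it by. Origin: centre of the bristles' underside; x along its length, z up; either way round is the same.
- scraper: Bystander: black hard silicone scraper lying flat, 130 mm long, 50 mm wide, 12 mm high. Origin near its middle, on the bench.
- polish: Bystander: upright grey plastic bottle with black cap, 60 mm in diameter, 150 mm high. Origin: centre of its underside.
- wrench: Bystander: steel wrench about 170 mm long lying flat on the bench. Origin near its middle.
Not all that is in view belongs to the job. What is shaped like the canister but pink or red is not meant.

How it is judged:
By the outcome, as a careful person would: the job done as asked, in the order asked, and still so for the second after the job is handed in, with the robot touching nothing.
It also fails if it takes over 120 s, if anything falls off the work surface, if the arm or the gripper's body presses on something with over 40 N, if the wrist force passes 120 N, or if a joint passes its speed limit or range.

## Working session

There is one attempt and no reset: what is moved stays moved. The work goes in short steps, Python scripts to look and compute and a tool call to move; the robot and the scene stay as the last step left them, time stands still between calls to the robot, and variables do not carry over. Pictures are saved under pics/ and viewed, and the job is handed in when it is done.

Besides the shell and the picture viewer there is one more tool, called after ">>>" as a command line: name --argument value ..., lists and objects as JSON in quotes. servo_tool: Moves the arm, as the interface text tells. Shift numbers are shares of 1 m and turn numbers shares of 60 degrees, none past 1 either way. Its arguments: {"type":"object","properties":{"series":{"type":"string"},"fingers":{"type":"number"},"squeeze":{"type":"number"}},"required":["series"]}

```bash
ls; mkdir -p pics; cat > h.py <<'E'
from bench import bot
import numpy as np, cv2, pickle
def shot(n):
    s=bot.get_state(); c=bot.camera(n); c['state']=s; return c
def save(c,f): cv2.imwrite('pics/'+f,c['img'][:,:,::-1])
E
python3 - <<'E'
from h import *
s=bot.get_state(); print({k:np.round(v,4) for k,v in s.items()})
for n in ['scene','side','wrist']:
    c=shot(n); save(c,n+'0.png'); print(n,np.round(c['mtx'],1).tolist(),np.round(c.get('world_from_camera',c.get('mount')),4).tolist())
    for l in ['base_crate','deep_crate','shallow_crate','canister','socket','brush','scraper','polish','wrench']:
        print(l,[(np.round(d['box']).tolist(),round(d['conf'],2)) for d in bot.find_in(c,l)])
    pickle.dump(c,open(n+'0.pkl','wb'))
E
```

```text
pics
{'time_s': np.float64(0.0), 'joint_positions': array([-1.2007,  0.6001, -0.0025,  1.6001,  0.0018,  0.9429, -0.0798]), 'joint_velocities': array([-0.0009,  0.0001,  0.0007, -0.0001,  0.    ,  0.0023,  0.0017]), 'joint_efforts': array([ 9.00000e-04, -7.65084e+01,  1.49800e+00, -2.52356e+01,
       -5.23000e-02,  1.67000e-02,  1.00000e-04]), 'position': array([0.3131, 0.6534, 0.2368]), 'ee_rot': array([-3.1401e+00,  2.0000e-04,  2.6949e+00]), 'force': array([-1.0966, -0.1516,  0.0422]), 'ft_torque': array([-0.0377, -0.0071, -0.0339]), 'opening': np.float64(0.0931)}
scene [[454.0, 0.0, 319.1], [0.0, 454.0, 238.3], [0.0, 0.0, 1.0]] [[-0.8622, 0.4224, -0.2795, 0.8311], [0.5063, 0.7348, -0.4514, 0.4403], [0.0147, -0.5307, -0.8474, 0.8709], [0.0, 0.0, 0.0, 1.0]]
base_crate [([271.0, 132.0, 346.0, 194.0], 0.94)]
deep_crate [([301.0, 307.0, 379.0, 390.0], 0.55)]
shallow_crate [([323.0, 205.0, 390.0, 249.0], 0.55), ([457.0, 350.0, 504.0, 416.0], 0.54), ([269.0, 68.0, 294.0, 126.0], 0.51), ([299.0, 306.0, 379.0, 387.0], 0.27)]
canister [([181.0, 181.0, 204.0, 204.0], 0.94), ([198.0, 212.0,
[... 815 characters left out ...]
456.0, 294.0], 0.85), ([395.0, 260.0, 418.0, 293.0], 0.8), ([425.0, 324.0, 455.0, 362.0], 0.78), ([406.0, 294.0, 429.0, 322.0], 0.68)]
socket [([357.0, 218.0, 373.0, 244.0], 0.85)]
brush [([221.0, 180.0, 268.0, 221.0], 0.76)]
scraper [([199.0, 144.0, 241.0, 174.0], 0.82)]
polish [([323.0, 401.0, 367.0, 471.0], 0.66)]
wrench [([427.0, 376.0, 493.0, 462.0], 0.7)]
wrist [[409.2, 0.0, 321.3], [0.0, 409.2, 240.8], [0.0, 0.0, 1.0]] [[-0.0014, -0.9691, -0.2465, 0.0687], [1.0, -0.0013, -0.0009, 0.0002], [0.0005, -0.2465, 0.9691, -0.147], [0.0, 0.0, 0.0, 1.0]]
base_crate []
deep_crate []
shallow_crate []
canister []
socket []
brush []
scraper [([147.0, 397.0, 218.0, 461.0], 0.59)]
polish []
wrench []
```

View pics/scene0.png

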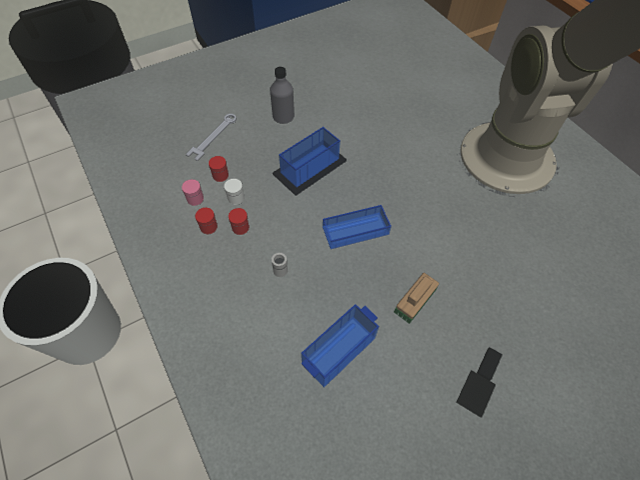

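View pics/side0.png

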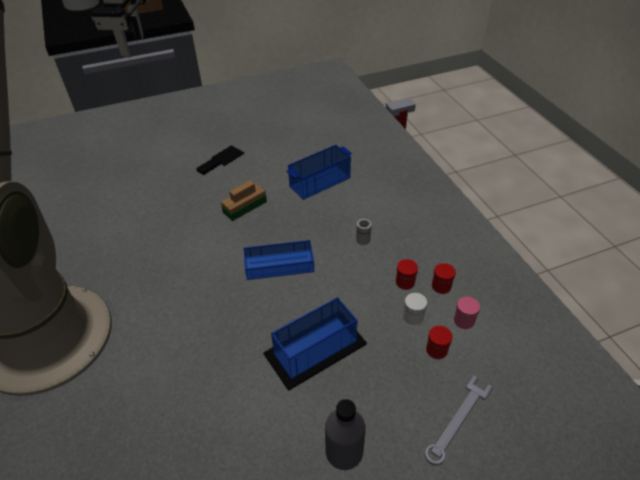

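View pics/wrist0.png

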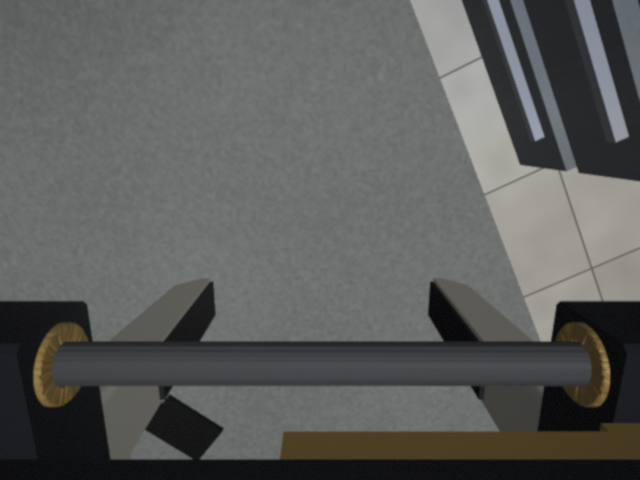

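```bash
cat > loc.py <<'E'
from h import *
from scipy.optimize import minimize
def Tcam(c):
    if 'world_from_camera' in c: return c['world_from_camera']
    s=c['state']; from scipy.spatial.transform import Rotation as R
    T=np.eye(4); T[:3,:3]=R.from_euler('xyz',s['ee_rot']).as_matrix(); T[:3,3]=s['position']
    return T@c['mount']
def proj(c,P):
    T=np.linalg.inv(Tcam(c)); p=(T[:3,:3]@np.asarray(P,float).T).T+T[:3,3]
    q=(c['mtx']@p.T).T; return q[:,:2]/q[:,2:]
def ray(c,u,z):
    T=Tcam(c); d=T[:3,:3]@np.linalg.solve(c['mtx'],[u[0],u[1],1]); return T[:3,3]+d*(z-T[2,3])/d[2]
def box(a,b,z0,z1): return [np.array([[x,y,z] for x in(-a/2,a/2) for y in(-b/2,b/2) for z in(z0,z1)])]
def cyl(d,z0,z1):
    t=np.linspace(0,2*np.pi,48,endpoint=False); return [np.array([[d/2*np.cos(a),d/2*np.sin(a),z] for a in t for z in(z0,z1)])]
M={'base_plinth':box(.17,.09,0,.008)+box(.14,.062,.008,.073),
'base_crate':box(.14,.062,.008,.073),
'deep_crate':box(.14,.062,.005,.07)+[p+[s*.076,0,0] for s in(-1,1) for p in box(.012,.034,.060,.070)],
'shallow_crate':box(.14,.062,.005,.038),'canister':cyl(.04,0,.036)+cyl(.042,.036,.05),'socket':cyl(.032,0,.05),
'brush':box(.1,.04,0,.036)+box(.06,.02,.036,.062)}
def sil(c,name,x,y,yaw,z=0,up=4,mask_shape=(480,640)):
    m=np.zeros((mask_shape[0]*1,mask_shape[1]*1),np.uint8); r=np.array([[np.cos(yaw),-np.sin(yaw),0],[np.sin(yaw),np.cos(yaw),0],[0,0,1]])
    for p in M[name]:
        q=proj(c,p@r.T+[x,y,z]); h=cv2.convexHull(np.round(q*16).astype(np.int32).reshape(-1,1,2))
        cv2.fillConvexPoly(m,h,255,cv2.LINE_AA,4)
    return m.astype(float)/255
def fit(cs,masks,name,x0,z=0,yawfree=True):
    def cost(p):
        e=0
        for c,m in zip(cs,masks): e+=np.abs(sil(c,name,p[0],p[1],p[2] if yawfree else 0,z)-m).sum()/m.sum()
        return e/len(cs)
    best=None
    for y0 in ([x0[2]] if not yawfree or len(x0)>3 else np.arange(0,np.pi,np.pi/8)):
        s=np.array([[0,0,0],[.015,0,0],[0,.015,0],[0,0,.2]])+[x0[0],x0[1],y0]
        r=minimize(cost,s[0],method='Nelder-Mead',options=dict(initial_simplex=s,xatol=1e-4,fatol=1e-5,maxiter=250))
        if best is None or r.fun<best.fun: best=r
    r=best; s=np.array([[0,0,0],[.004,0,0],[0,.004,0],[0,0,.05]])+r.x
    r=minimize(cost,r.x,method='Nelder-Mead',options=dict(initial_simplex=s,xatol=1e-5,fatol=1e-6,maxiter=250))
    return r.x,r.fun
def hsvmask(c,roi,f):
    hsv=cv2.cvtColor(c['img'],cv2.COLOR_RGB2HSV).astype(int); m=f(hsv[...,0],hsv[...,1],hsv[...,2])
    k=np.zeros(m.shape,bool); l,t,r,b=[int(v) for v in roi]; k[t:b,l:r]=1
    m=(m&k).astype(np.uint8)
    m=cv2.morphologyEx(m,cv2.MORPH_CLOSE,np.ones((3,3)))
    n,lab,st,_=cv2.connectedComponentsWithStats(m)
    if n>1: m=(lab==1+np.argmax(st[1:,4])).astype(np.uint8)
    cn,_=cv2.findContours(m,cv2.RETR_EXTERNAL,cv2.CHAIN_APPROX_NONE); cv2.drawContours(m,cn,-1,1,-1)
    return m.astype(float)
blue=lambda h,s,v:(h>100)&(h<130)&(s>110)
E
python3 - <<'E'
from loc import *
S=pickle.load(open('scene0.pkl','rb'));D=pickle.load(open('side0.pkl','rb'))
def rep(n,rs,rd,f,z,model=None,yf=True,zc=.03):
    ms=[hsvmask(S,rs,f),hsvmask(D,rd,f)]
    p0=ray(S,((rs[0]+rs[2])/2,(rs[1]+rs[3])/2),zc);p1=ray(D,((rd[0]+rd[2])/2,(rd[1]+rd[3])/2),zc)
    for cs,mm,t in ([S,D],ms,'both'),([S],ms[:1],'scene'),([D],ms[1:],'side'):
        p,e=fit(cs,mm,model or n,[*((p0+p1)/2)[:2],0],z,yf); print(n,t,np.round(p,4),'deg',round(np.degrees(p[2])%180,1),'err',round(e,3),'|',np.round(p0[:2],3),np.round(p1[:2],3))
    return ms
allm=[]
allm.append(rep('base_crate',[270,120,352,200],[258,295,370,400],blue,0))
allm.append(rep('deep_crate',[295,300,385,395],[280,140,358,200],blue,0))
allm.append(rep('shallow_crate',[318,200,396,252],[238,236,320,282],blue,0))
red=lambda h,s,v:((h<8)|(h>165))&(s>80)
white=lambda h,s,v:(s<25)&(v>120)
for r in [(181,181,204,204),(198,212,216,235),(224,179,244,203),(206,155,232,184),(227,207,250,236)]:
    print('can scene',np.round(ray(S,((r[0]+r[2])/2,(r[1]+r[3])/2),.025)[:2],3))
for r in [(455,299,479,329),(430,264,456,294),(395,260,418,293),(425,324,455,362),(406,294,429,322)]:
    print('can side',np.round(ray(D,((r[0]+r[2])/2,(r[1]+r[3])/2),.025)[:2],3))
hs=cv2.cvtColor(S['img'],cv2.COLOR_RGB2HSV);hd=cv2.cvtColor(D['img'],cv2.COLOR_RGB2HSV)
print(hs[190,215:250].tolist()); print(hs[265,268:295].tolist()); print(hs[300,385:440:2].tolist());print(hd[308,400:432].tolist())
E
```

```text
base_crate both [ 0.4576 -0.2197  0.2073] deg 11.9 err 0.057 | [ 0.456 -0.213] [ 0.452 -0.234]
base_crate scene [ 0.4574 -0.2171  3.3682] deg 13.0 err 0.064 | [ 0.456 -0.213] [ 0.452 -0.234]
base_crate side [ 0.4578 -0.2206  3.3425] deg 11.5 err 0.024 | [ 0.456 -0.213] [ 0.452 -0.234]
deep_crate both [0.6434 0.2203 3.3899] deg 14.2 err 0.078 | [0.643 0.223] [0.647 0.231]
deep_crate scene [0.642  0.2201 0.2468] deg 14.1 err 0.066 | [0.643 0.223] [0.647 0.231]
deep_crate side [0.6441 0.2185 0.2833] deg 16.2 err 0.085 | [0.643 0.223] [0.647 0.231]
shallow_crate both [ 0.4629  0.0006 -0.2276] deg 167.0 err 0.082 | [0.464 0.007] [ 0.463 -0.008]
shallow_crate scene [4.6280e-01 2.0000e-04 2.9128e+00] deg 166.9 err 0.085 | [0.464 0.007] [ 0.463 -0.008]
shallow_crate side [ 4.637e-01  4.000e-04 -2.247e-01] deg 167.1 err 0.076 | [0.464 0.007] [ 0.463 -0.008]
can scene [ 0.745 -0.266]
can scene [ 0.75  -0.169]
can scene [ 0.659 -0.223]
can scene [ 0.663 -0.3  ]
can scene [ 0.686 -0.139]
can side [ 0.745 -0.273]
can side [ 0.748 -0.181]
can side [ 0.684 -0.147]
can side [ 0.665 -0.309]
can side 
[... 1016 characters left out ...]
, 93, 148], [16, 91, 154], [15, 65, 78], [16, 68, 83], [16, 69, 81], [14, 68, 79], [16, 90, 139], [16, 90, 139], [15, 88, 130], [16, 92, 153], [16, 91, 154], [15, 94, 152], [74, 61, 83], [70, 6, 122], [68, 9, 120], [68, 8, 122], [70, 6, 122], [70, 6, 121], [75, 9, 120]]
[[30, 6, 85], [30, 6, 84], [30, 6, 81], [30, 6, 79], [15, 7, 72], [0, 4, 64], [0, 4, 60], [30, 4, 61], [15, 7, 70], [30, 6, 88], [15, 9, 116], [23, 8, 134], [23, 7, 142], [18, 8, 151], [23, 7, 156], [23, 7, 156], [23, 7, 156], [23, 7, 156], [23, 7, 155], [23, 7, 154], [18, 8, 152], [18, 9, 147], [18, 9, 138], [18, 11, 116], [10, 9, 88], [15, 7, 72], [30, 7, 75], [30, 6, 84], [15, 6, 86], [45, 6, 85], [15, 6, 85], [30, 3, 84]]
```

```bash
cat >> loc.py <<'E'
def go(x,y,z,jaw):
    """print shift/turn from current pose to world x,y,z, jaw axis angle in deg (mod 180)"""
    from scipy.spatial.transform import Rotation as R
    s=bot.get_state(); Rm=R.from_euler('xyz',s['ee_rot']).as_matrix()
    d=Rm.T@(np.array([x,y,z])-s['position'])
    yd=np.degrees(np.arctan2(Rm[1,1],Rm[0,1]))
    t=(jaw-yd+90)%180-90
    print('now',np.round(s['position'],4),'jaw',round(yd,1),'t',round(s['time_s'],2),'q7',round(s['joint_positions'][6],2))
    for tt in (t,t-180*np.sign(t)):print('shift',np.round(d,4),'turn share',round(-tt/60,3),'rows',int(np.ceil(max(np.linalg.norm(d)/.0417,abs(tt)/7.16))))
E
python3 - <<'E'
from loc import *
S=pickle.load(open('scene0.pkl','rb'));D=pickle.load(open('side0.pkl','rb'))
def rep(n,rs,rd,f,yf=True,zc=.025):
    ms=[hsvmask(S,rs,f),hsvmask(D,rd,f)]
    p0=ray(S,((rs[0]+rs[2])/2,(rs[1]+rs[3])/2),zc);p1=ray(D,((rd[0]+rd[2])/2,(rd[1]+rd[3])/2),zc)
    for cs,mm,t in ([S,D],ms,'both'),([S],ms[:1],'scene'),([D],ms[1:],'side'):
        p,e=fit(cs,mm,n,[*((p0+p1)/2)[:2],0],0,yf); print(n,t,np.round(p,4),'deg',round(np.degrees(p[2])%180,1),'err',round(e,3),'|',np.round(p0[:2],3),np.round(p1[:2],3))
rep('brush',[388,268,442,326],[216,175,272,224],lambda h,s,v:(s>40))
rep('canister',[220,176,248,206],[402,290,431,325],lambda h,s,v:(s<25)&(v>105+25*0),False)
p0=ray(S,(280,265),.025);p1=ray(D,(365,231),.025);print('socket',p0,p1)
go(.663,-.224,.25,12)
E
```

```text
brush both [0.4487 0.2085 3.5137] deg 21.3 err 0.118 | [0.454 0.209] [0.449 0.204]
brush scene [0.4474 0.2081 0.3647] deg 20.9 err 0.13 | [0.454 0.209] [0.449 0.204]
brush side [0.449  0.2074 3.5493] deg 23.4 err 0.098 | [0.454 0.209] [0.449 0.204]
canister both [ 0.6607 -0.2209  0.1105] deg 6.3 err 0.816 | [ 0.659 -0.223] [ 0.665 -0.223]
canister scene [ 0.6567 -0.2207 -0.04  ] deg 177.7 err 0.396 | [ 0.659 -0.223] [ 0.665 -0.223]
canister side [ 0.6637 -0.2166  0.0608] deg 3.5 err 1.219 | [ 0.659 -0.223] [ 0.665 -0.223]
socket [0.65767788 0.00594934 0.025     ] [0.66286129 0.00157395 0.025     ]
now [0.3133 0.6538 0.2376] jaw 64.4 t 1.5 q7 -0.08
shift [-0.6947 -0.6405 -0.0123] turn share 0.873 rows 23
shift [-0.6947 -0.6405 -0.0123] turn share -2.127 rows 23
```

>>> servo_tool --series "-0.695 -0.64 -0.012 0.87;-0.695 -0.64 -0.012 0.87;-0.695 -0.64 -0.012 0.87;-0.695 -0.64 -0.012 0.87;-0.695 -0.64 -0.012 0.87;-0.695 -0.64 -0.012 0.87;-0.695 -0.64 -0.012 0.87;-0.695 -0.64 -0.012 0.87;-0.695 -0.64 -0.012 0.87;-0.695 -0.64 -0.012 0.87;-0.695 -0.64 -0.012 0.87;-0.695 -0.64 -0.012 0.87;-0.695 -0.64 -0.012 0.87;-0.695 -0.64 -0.012 0.87;-0.695 -0.64 -0.012 0.87;-0.695 -0.64 -0.012 0.87;-0.695 -0.64 -0.012 0.87;-0.695 -0.64 -0.012 0.87;-0.695 -0.64 -0.012 0.87;-0.695 -0.64 -0.012 0.87"

```text
time_s: 3.17
position: [0.6227, -0.1221, 0.2485]
ee_rot: [3.141, -0.0, 1.784]
force: [1.3, 0.7, -0.0]
opening: 0.0928
```

```bash
python3 - <<'E'
from loc import *
go(.663,-.224,.22,12)
E
```

```text
now [ 0.6227 -0.1221  0.2485] jaw 12.2 t 3.17 q7 0.5
shift [-0.1081  0.0179  0.0285] turn share 0.003 rows 3
shift [-0.1081  0.0179  0.0285] turn share -2.997 rows 26
```

>>> servo_tool --series "-0.108 0.018 0.028 0;-0.108 0.018 0.028 0;-0.108 0.018 0.028 0;-0.108 0.018 0.028 0;-0.108 0.018 0.028 0;-0.108 0.018 0.028 0" --fingers 0.3

```text
time_s: 3.67
position: [0.663, -0.223, 0.2203]
ee_rot: [3.141, -0.001, 1.784]
force: [-1.1, 0.2, 0.2]
opening: 0.066
```

```bash
python3 - <<'E'
from loc import *
c=shot('wrist'); save(c,'w1.png'); pickle.dump(c,open('w1.pkl','wb'))
s=c['state'];print(s['position'],s['ee_rot'],s['opening'])
for d in bot.find_in(c,'canister'):
    b=d['box'];print(np.round(b),d['conf'],np.round(ray(c,((b[0]+b[2])/2,(b[1]+b[3])/2),.035),4))
E
```

```text
[ 0.66297338 -0.22301275  0.22027408] [ 3.14137828e+00 -1.03059729e-03  1.78407617e+00] 0.06596584379489095
[375. 260. 422. 322.] 0.85 [ 0.7405 -0.2688  0.035 ]
[343. 104. 402. 156.] 0.84 [ 0.6862 -0.1424  0.035 ]
[290. 194. 343. 252.] 0.83 [ 0.6586 -0.2243  0.035 ]
[404. 163. 469. 218.] 0.77 [ 0.7484 -0.1775  0.035 ]
[280. 278. 327. 340.] 0.64 [ 0.6635 -0.3024  0.035 ]
```

View pics/w1.png

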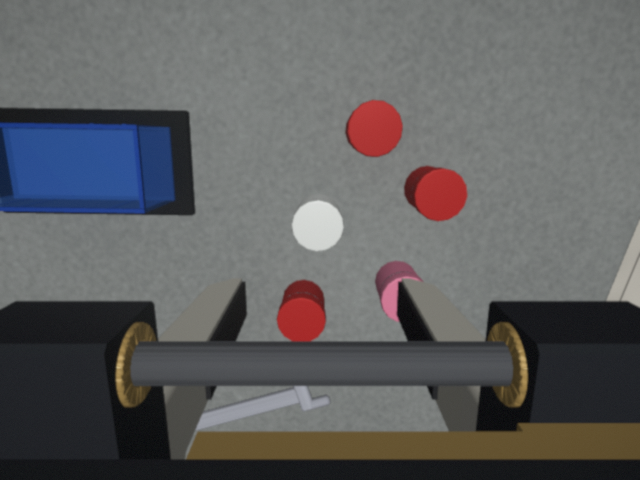

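```bash
python3 - <<'E'
from loc import *
c=pickle.load(open('w1.pkl','rb'))
g=cv2.cvtColor(c['img'],cv2.COLOR_RGB2GRAY); m=(g>165).astype(np.uint8); m[:, :270]=0;m[:,370:]=0;m[:180]=0;m[270:]=0
cn,_=cv2.findContours(m,cv2.RETR_EXTERNAL,cv2.CHAIN_APPROX_NONE); k=max(cn,key=cv2.contourArea); e=cv2.fitEllipse(k); print(e)
p=ray(c,e[0],.05);print(p)
# plinth corners (8mm): 
for u in [(189,111),(194,214),(0,108),(0,216)]: print(u,ray(c,u,.008))
go(p[0],p[1],.12,12)
E
```

```text
((317.2422180175781, 225.20620727539062), (49.746219635009766, 50.155914306640625), 93.00545501708984)
[ 0.6591242  -0.22315311  0.05      ]
(189, 111) [ 0.53522321 -0.15889192  0.008     ]
(194, 214) [ 0.55120344 -0.2450528   0.008     ]
(0, 108) [ 0.38043793 -0.18973988  0.008     ]
(0, 216) [ 0.38246662 -0.28315496  0.008     ]
now [ 0.6633 -0.2219  0.2209] jaw 12.3 t 3.77 q7 0.65
shift [-0.0004 -0.0044  0.1009] turn share 0.005 rows 3
shift [-0.0004 -0.0044  0.1009] turn share -2.995 rows 26
```

>>> servo_tool --series "0 -0.004 0.04 0;0 -0.004 0.08 0;0 -0.004 0.12 0;0 -0.004 0.15 0;0 -0.004 0.17 0;0 -0.004 0.183 0;0 -0.004 0.183 0;0 -0.004 0.183 0"

```text
time_s: 4.43
position: [0.6599, -0.2218, 0.0384]
ee_rot: [3.14, -0.001, 1.787]
force: [0.3, 0.6, 0.4]
opening: 0.0653
```

>>> servo_tool --series "0 0 0 0;0 0 0 0;0 0 0 0;0 0 0 0;0 0 0 0;0 0 0 0" --fingers 1 --squeeze 20

```text
time_s: 4.93
position: [0.6603, -0.2221, 0.0395]
ee_rot: [3.139, -0.0, 1.787]
force: [-0.6, 0.3, 7.4]
opening: 0.0413
```

>>> servo_tool --series "0 0 -0.01 0;0 0 -0.03 0;0 0 -0.06 0;0 0 -0.1 0;0 0 -0.14 0;0 0 -0.17 0;0 0 -0.17 0"

```text
time_s: 5.52
position: [0.6625, -0.2238, 0.2173]
ee_rot: [3.13, 0.004, 1.786]
force: [0.6, -0.8, -1.3]
opening: 0.0414
```

```bash
python3 - <<'E'
from loc import *
go(.458,-.219,.21,12)
E
```

```text
now [ 0.6625 -0.2238  0.2173] jaw 12.3 t 5.52 q7 0.65
shift [ 0.0483 -0.1988  0.0048] turn share 0.006 rows 5
shift [ 0.0483 -0.1988  0.0048] turn share -2.994 rows 26
```

>>> servo_tool --series "0.048 -0.199 0 0;0.048 -0.199 0 0;0.048 -0.199 0 0;0.048 -0.199 0 0;0.048 -0.199 0 0;0.048 -0.199 0 0;0.048 -0.199 0 0;0.048 -0.199 0 0"

```text
time_s: 6.18
position: [0.4585, -0.2195, 0.2153]
ee_rot: [3.129, 0.005, 1.786]
force: [0.8, 0.1, -0.6]
opening: 0.0417
```

```bash
python3 - <<'E'
from loc import *
c=shot('wrist'); save(c,'w2.png'); pickle.dump(c,open('w2.pkl','wb'))
s=c['state'];print(s['position'],s['ee_rot'],s['opening'],s['force'])
E
```

```text
[ 0.45853457 -0.2194776   0.21529041] [3.12874699 0.00486968 1.78596948] 0.04167156365108511 [ 0.81465996  0.0992353  -0.60429836]
```

View pics/w2.png

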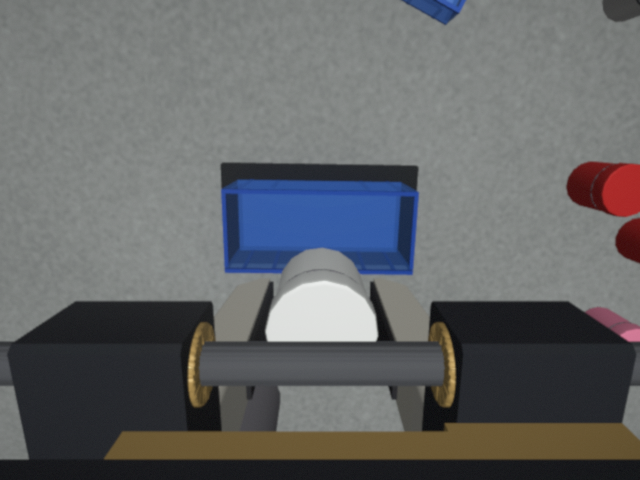

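```bash
python3 - <<'E'
from loc import *
c=pickle.load(open('w2.pkl','rb'))
P=[ray(c,u,.073) for u in [(223,190),(417,192),(225,273),(413,273)]]
for p in P: print(p)
P=np.array(P);print(P.mean(0),[np.linalg.norm(P[a]-P[b]) for a,b in((0,1),(2,3),(0,2),(1,3))],[np.degrees(np.arctan2(*(P[b]-P[a])[1::-1])) for a,b in((0,1),(2,3))])
Q=[ray(c,u,.008) for u in [(221,163),(418,166)]];print(Q,np.linalg.norm(Q[0]-Q[1]),np.degrees(np.arctan2(*(Q[1]-Q[0])[1::-1])))
i=c['img'][150:290,200:440];cv2.imwrite('pics/w2z.png',cv2.resize(i[:,:,::-1],None,fx=3.3,fy=3.3,interpolation=cv2.INTER_CUBIC))
# prediction overlay
im=c['img'].copy()
for yaw,col in ((11.9,(255,255,0)),):
    y=np.radians(yaw);r=np.array([[np.cos(y),-np.sin(y),0],[np.sin(y),np.cos(y),0],[0,0,1]])
    for a,b,z in((.14,.062,.073),(.134,.056,.073),(.17,.09,.008)):
        q=proj(c,np.array([[a/2,b/2,z],[-a/2,b/2,z],[-a/2,-b/2,z],[a/2,-b/2,z]])@r.T+[.458,-.2195,0])
        cv2.polylines(im,[np.round(q*16).astype(np.int32)],True,col,1,cv2.LINE_AA,4)
cv2.imwrite('pics/w2o.png',cv2.resize(im[140:290,200:440,::-1],None,fx=3.3,fy=3.3))
E
```

```text
[ 0.38537151 -0.20326469  0.073     ]
[ 0.51978118 -0.1757877   0.073     ]
[ 0.39627598 -0.26397545  0.073     ]
[ 0.53320858 -0.23492294  0.073     ]
[ 0.45865931 -0.2194877   0.073     ] [np.float64(0.137189452127666), np.float64(0.13998065843724716), np.float64(0.061682274671262284), np.float64(0.060640514364326076)] [np.float64(11.553626605193866), np.float64(11.978611830226011)]
[array([ 0.36765075, -0.1923279 ,  0.008     ]), array([ 0.53229792, -0.15932152,  0.008     ])] 0.167922926561749 11.335677160853793
```

View pics/w2o.png

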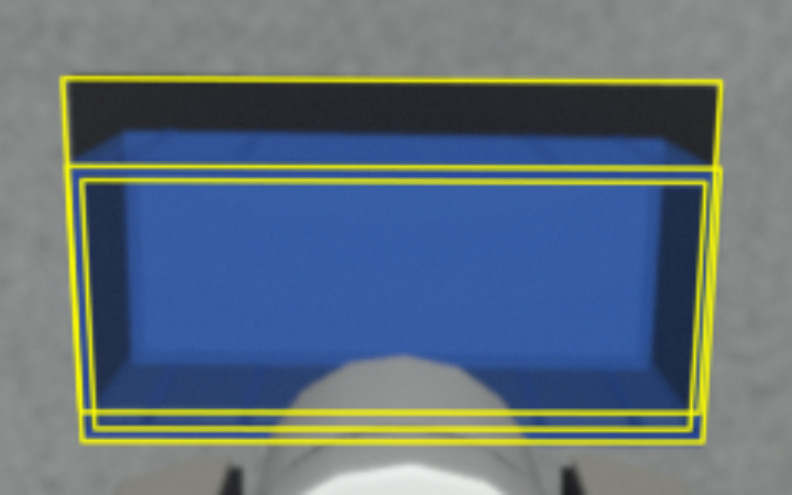

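>>> servo_tool --series "0 0 0.03 0;0 0 0.06 0;0 0 0.09 0;0 0 0.115 0;0 0 0.135 0;0 0 0.148 0;0 0 0.155 0;0 0 0.158 0;0 0 0.158 0"

```text
time_s: 6.98
position: [0.4617, -0.2197, 0.0565]
ee_rot: [3.129, 0.005, 1.787]
force: [-0.1, 0.2, -1.8]
opening: 0.0417
```

>>> servo_tool --series "0 0 0.001 0;0 0 0.002 0;0 0 0.003 0;0 0 0.004 0;0 0 0.005 0;0 0 0.006 0;0 0 0.006 0"

```text
time_s: 7.57
position: [0.4618, -0.2197, 0.0505]
ee_rot: [3.129, 0.005, 1.787]
force: [-0.0, -0.1, -1.9]
opening: 0.0415
```

>>> servo_tool --series "0 0 0.0005 0;0 0 0.001 0;0 0 0.0015 0;0 0 0.0015 0"

```text
time_s: 7.9
position: [0.4618, -0.22, 0.0502]
ee_rot: [3.128, 0.005, 1.786]
force: [-2.8, 1.6, 19.6]
opening: 0.0415
```

>>> servo_tool --series "0 0 -0.0005 0;0 0 -0.0005 0;0 0 -0.0005 0;0 0 -0.0005 0;0 0 -0.0005 0" --fingers 0.35

```text
time_s: 8.32
position: [0.4618, -0.2199, 0.0505]
ee_rot: [3.128, 0.005, 1.787]
force: [0.4, -0.2, 0.6]
opening: 0.0602
```

>>> servo_tool --series "0 0 -0.02 0;0 0 -0.05 0;0 0 -0.09 0;0 0 -0.13 0;0 0 -0.17 0;0 0 -0.2 0;0 0 -0.2 0"

```text
time_s: 8.9
position: [0.4609, -0.2207, 0.2559]
ee_rot: [3.121, 0.009, 1.786]
force: [0.3, 0.0, -0.6]
opening: 0.0604
```

```bash
python3 - <<'E'
from loc import *
c=shot('wrist'); save(c,'w3.png')
go(.643,.219,.26,104.5)
E
```

```text
now [ 0.4603 -0.22    0.2534] jaw 12.4 t 8.95 q7 0.73
shift [ 0.3896  0.2727 -0.0045] turn share 1.465 rows 13
shift [ 0.3896  0.2727 -0.0045] turn share -1.535 rows 13
```

View pics/w3.png

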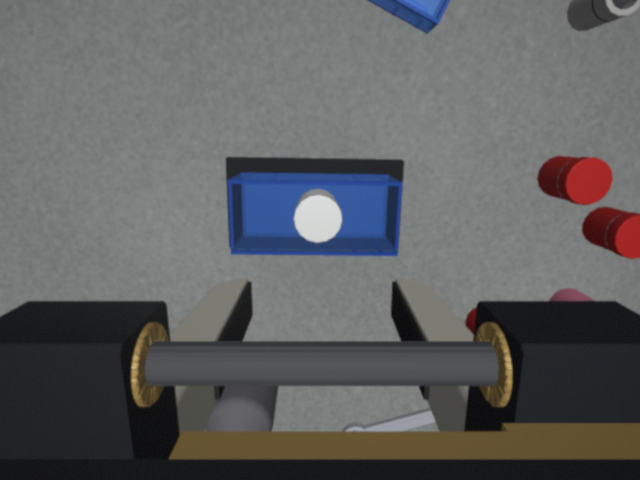

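>>> servo_tool --series "0.39 0.273 0 1;0.39 0.273 0 1;0.39 0.273 0 1;0.39 0.273 0 1;0.39 0.273 0 1;0.39 0.273 0 1;0.39 0.273 0 1;0.39 0.273 0 1;0.39 0.273 0 1;0.39 0.273 0 1;0.39 0.273 0 1;0.39 0.273 0 1;0.39 0.273 0 1;0.39 0.273 0 1;0.39 0.273 0 1;0.39 0.273 0 1" --fingers 0

```text
time_s: 10.28
position: [0.6429, 0.2174, 0.255]
ee_rot: [3.126, -0.011, 0.737]
force: [0.2, 0.1, -0.1]
opening: 0.0932
```

```bash
python3 - <<'E'
from loc import *
go(.643,.219,.26,104.5)
E
```

```text
now [0.6429 0.2174 0.255 ] jaw -47.8 t 10.28 q7 -0.89
shift [ 0.0012 -0.001  -0.005 ] turn share 0.462 rows 4
shift [ 0.0012 -0.001  -0.005 ] turn share -2.538 rows 22
```

>>> servo_tool --series "0 0 0 0.46;0 0 0 0.46;0 0 0 0.46;0 0 0 0.46;0 0 0 0.46;0 0 0 0.46;0 0 0 0.46"

```text
time_s: 10.87
position: [0.6428, 0.2166, 0.2552]
ee_rot: [3.133, -0.017, 0.258]
force: [0.5, -0.2, 0.8]
opening: 0.0928
```

```bash
cat >> loc.py <<'E'
def overlay(c,loops,f,x,y,yawdeg,z0=0,crop=None,fx=1):
    im=c['img'].copy();t=np.radians(yawdeg);r=np.array([[np.cos(t),-np.sin(t),0],[np.sin(t),np.cos(t),0],[0,0,1]])
    for a,b,z in loops:
        q=proj(c,np.array([[a/2,b/2,z],[-a/2,b/2,z],[-a/2,-b/2,z],[a/2,-b/2,z]])@r.T+[x,y,z0])
        cv2.polylines(im,[np.round(q*16).astype(np.int32)],True,(255,255,0),1,cv2.LINE_AA,4)
    if crop: im=im[crop[1]:crop[3],crop[0]:crop[2]]
    cv2.imwrite('pics/'+f,cv2.resize(im[:,:,::-1],None,fx=fx,fy=fx))
E
python3 - <<'E'
from loc import *
c=shot('wrist'); save(c,'w4.png');pickle.dump(c,open('w4.pkl','wb'));print(c['state']['position'],c['state']['ee_rot'])
m=hsvmask(c,[0,0,640,310],blue)
print(m.sum(),[ (np.where(m.any(a))[0].min(),np.where(m.any(a))[0].max()) for a in (0,1)])
p,e=fit([c],[m],'deep_crate',[.643,.219,np.radians(14.5),1]);print(p,np.degrees(p[2]),e)
overlay(c,[(.14,.062,.07),(.134,.056,.07)],'w4o.png',p[0],p[1],np.degrees(p[2]))
E
```

```text
[0.64281987 0.21661615 0.25515104] [ 3.13258647 -0.01683771  0.25814441]
13273.0 [(np.int64(281), np.int64(359)), (np.int64(121), np.int64(309))]
[0.64265146 0.21793898 0.22464953] 12.871469839376028 0.05799714295422079
```

View pics/w4o.png

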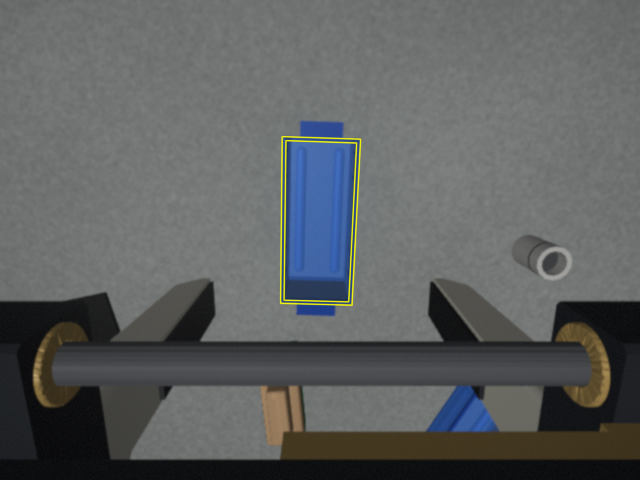

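```bash
python3 - <<'E'
from loc import *
c=pickle.load(open('w4.pkl','rb'))
m=hsvmask(c,[240,80,400,330],blue)
p,e=fit([c],[m],'deep_crate',[.643,.219,np.radians(14.5),1]);print(p,np.degrees(p[2]),e)
overlay(c,[(.14,.062,.07),(.134,.056,.07),(.164,.034,.07)],'w4o2.png',p[0],p[1],np.degrees(p[2]),0,(220,100,420,330),2.5)
go(p[0],p[1],.1,90+np.degrees(p[2]))
E
```

```text
[0.64265335 0.21807433 0.22552224] 12.921472271981498 0.04212506820910182
now [0.6429 0.2168 0.2552] jaw -75.2 t 10.92 q7 -1.27
shift [-0.0025 -0.0026  0.1551] turn share 0.031 rows 4
shift [-0.0025 -0.0026  0.1551] turn share -2.969 rows 25
```

View pics/w4o2.png

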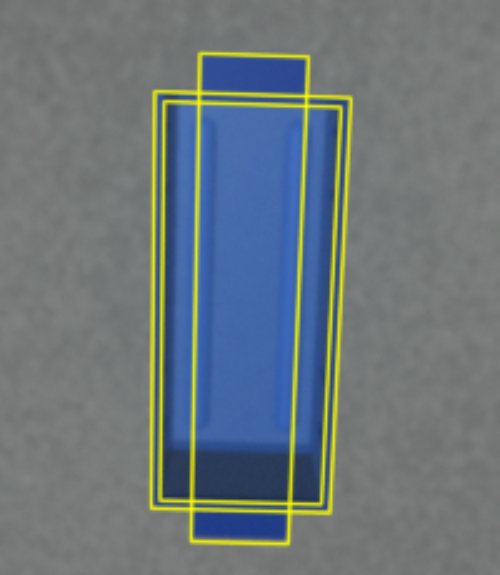

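```bash
python3 - <<'E'
from loc import *
go(.6427,.2181,.05,102.9)
E
```

```text
now [0.6429 0.2168 0.2552] jaw -75.2 t 10.92 q7 -1.27
shift [-0.0033 -0.0031  0.2051] turn share 0.031 rows 5
shift [-0.0033 -0.0031  0.2051] turn share -2.969 rows 25
```

>>> servo_tool --series "-0.003 -0.003 0.04 0.03;-0.003 -0.003 0.08 0.03;-0.003 -0.003 0.12 0.03;-0.003 -0.003 0.155 0.03;-0.003 -0.003 0.18 0.03;-0.003 -0.003 0.195 0.03;-0.003 -0.003 0.204 0.03;-0.003 -0.003 0.204 0.03;-0.003 -0.003 0.204 0.03"

```text
time_s: 11.67
position: [0.6437, 0.2179, 0.0521]
ee_rot: [3.133, -0.018, 0.227]
force: [-0.0, 0.0, 0.3]
opening: 0.0928
```

>>> servo_tool --series "0 0 0 0;0 0 0 0;0 0 0 0;0 0 0 0;0 0 0 0;0 0 0 0" --fingers 1 --squeeze 20

```text
time_s: 12.17
position: [0.6438, 0.2181, 0.0525]
ee_rot: [3.134, -0.019, 0.227]
force: [-0.7, 0.3, 3.7]
opening: 0.0619
```

>>> servo_tool --series "0 0 -0.01 0;0 0 -0.03 0;0 0 -0.06 0;0 0 -0.1 0;0 0 -0.14 0;0 0 -0.18 0;0 0 -0.2 0;0 0 -0.2 0;0 0 -0.2 0"

```text
time_s: 12.92
position: [0.6398, 0.2189, 0.2539]
ee_rot: [3.135, -0.021, 0.227]
force: [0.4, -0.1, -2.9]
opening: 0.062
```

```bash
python3 - <<'E'
from loc import *
go(.458,-.2195,.26,101.8)
E
```

```text
now [0.6398 0.2189 0.2539] jaw -77.0 t 12.92 q7 -1.3
shift [-0.2756  0.3864 -0.0091] turn share 0.02 rows 12
shift [-0.2756  0.3864 -0.0091] turn share -2.98 rows 25
```

>>> servo_tool --series "-0.276 0.386 -0.009 0.02;-0.276 0.386 -0.009 0.02;-0.276 0.386 -0.009 0.02;-0.276 0.386 -0.009 0.02;-0.276 0.386 -0.009 0.02;-0.276 0.386 -0.009 0.02;-0.276 0.386 -0.009 0.02;-0.276 0.386 -0.009 0.02;-0.276 0.386 -0.009 0.02;-0.276 0.386 -0.009 0.02;-0.276 0.386 -0.009 0.02;-0.276 0.386 -0.009 0.02;-0.276 0.386 -0.009 0.02;-0.276 0.386 -0.009 0.02;-0.276 0.386 -0.009 0.02;-0.276 0.386 -0.009 0.02;-0.276 0.386 -0.009 0.02;-0.276 0.386 -0.009 0.02"

```text
time_s: 14.42
position: [0.458, -0.2181, 0.2596]
ee_rot: [3.135, -0.02, 0.208]
force: [0.7, -0.2, -1.2]
opening: 0.062
```

```bash
python3 - <<'E'
from loc import *
c=shot('wrist'); save(c,'w5.png');pickle.dump(c,open('w5.pkl','wb'));print(c['state']['position'],c['state']['ee_rot'])
save(shot('side'),'s5.png')
go(.458,-.2195,.13,101.8)
E
```

```text
[ 0.45795469 -0.21807563  0.25958023] [ 3.13529156 -0.02041974  0.20794559]
now [ 0.4578 -0.2185  0.2597] jaw -78.1 t 14.52 q7 -0.59
shift [-0.0027  0.0002  0.1297] turn share 0.001 rows 4
shift [-0.0027  0.0002  0.1297] turn share -2.999 rows 26
```

View pics/w5.png

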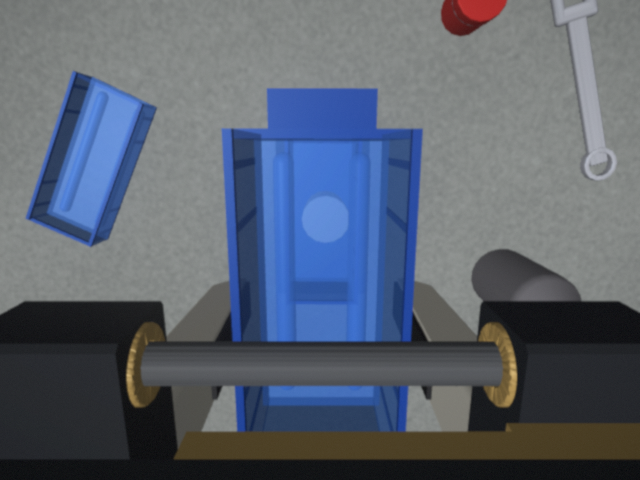

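View pics/s5.png

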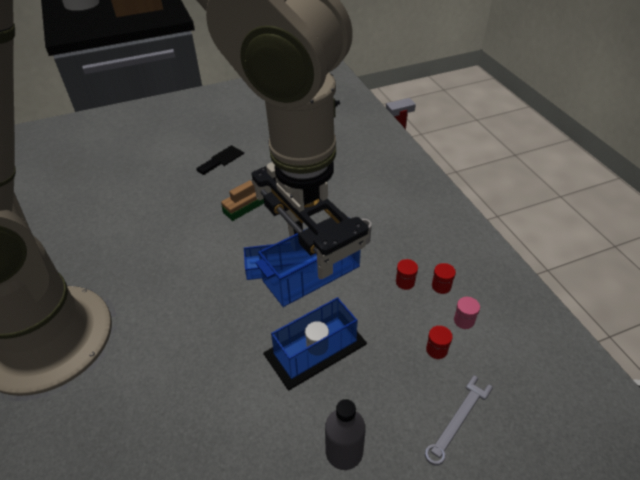

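>>> servo_tool --series "-0.002 0 0.03 0;-0.002 0 0.06 0;-0.002 0 0.085 0;-0.002 0 0.105 0;-0.002 0 0.118 0;-0.002 0 0.124 0;-0.002 0 0.127 0;-0.002 0 0.127 0;-0.002 0 0.127 0"

```text
time_s: 15.27
position: [0.459, -0.2193, 0.1333]
ee_rot: [3.135, -0.021, 0.207]
force: [0.4, -0.1, -0.4]
opening: 0.062
```

```bash
python3 - <<'E'
from loc import *
go(.459,-.2195,.1195,101.8)
E
```

```text
now [ 0.459  -0.2193  0.1333] jaw -78.1 t 15.27 q7 -0.37
shift [-0.0003  0.0001  0.0138] turn share 0.001 rows 1
shift [-0.0003  0.0001  0.0138] turn share -2.999 rows 26
```

>>> servo_tool --series "0 0 0.002 0;0 0 0.004 0;0 0 0.006 0;0 0 0.008 0;0 0 0.01 0;0 0 0.011 0;0 0 0.011 0;0 0 0.011 0"

```text
time_s: 15.93
position: [0.4592, -0.2194, 0.1223]
ee_rot: [3.135, -0.021, 0.207]
force: [0.3, 0.7, -1.9]
opening: 0.0619
```

>>> servo_tool --series "0 0 0.0005 0;0 0 0.001 0;0 0 0.0015 0;0 0 0.0015 0"

```text
time_s: 16.27
position: [0.4592, -0.2194, 0.1207]
ee_rot: [3.135, -0.021, 0.207]
force: [-0.1, -0.1, -1.9]
opening: 0.062
```

>>> servo_tool --series "0 0 0.0005 0;0 0 0.001 0;0 0 0.001 0;0 0 0.001 0"

```text
time_s: 16.6
position: [0.4593, -0.2194, 0.1204]
ee_rot: [3.135, -0.022, 0.207]
force: [-1.6, 0.6, 11.2]
opening: 0.0621
```

Contact at the seated height (11 N). Release and rise.

>>> servo_tool --series "0 0 0 0;0 0 0 0;0 0 0 0;0 0 0 0;0 0 0 0;0 0 0 0" --fingers 0.1

```text
time_s: 17.1
position: [0.4593, -0.2194, 0.1204]
ee_rot: [3.135, -0.022, 0.207]
force: [-0.1, -0.8, 0.7]
opening: 0.0836
```

>>> servo_tool --series "0 0 -0.02 0;0 0 -0.05 0;0 0 -0.09 0;0 0 -0.13 0;0 0 -0.15 0;0 0 -0.15 0;0 0 -0.15 0"

```text
time_s: 17.68
position: [0.4564, -0.2189, 0.2711]
ee_rot: [3.135, -0.025, 0.208]
force: [-0.2, 0.1, -0.2]
opening: 0.0835
```

```bash
python3 - <<'E'
from loc import *
c=shot('wrist'); save(c,'w6.png');pickle.dump(c,open('w6.pkl','wb'));print(c['state']['position'],c['state']['ee_rot'])
s=shot('side');save(s,'s6.png');pickle.dump(s,open('s6.pkl','wb'))
m=hsvmask(c,[0,0,640,330],blue)
i=s['img'][200:420,220:420];cv2.imwrite('pics/s6z.png',cv2.resize(i[:,:,::-1],None,fx=2.7,fy=2.7))
overlay(c,[(.14,.062,.07),(.134,.056,.07),(.164,.034,.07)],'w6o.png',.458,-.2195,11.8,.068)
go(.66,.004,.25,11.8)
E
```

```text
[ 0.45638507 -0.21889185  0.27107396] [ 3.13465746 -0.02455769  0.20818411]
now [ 0.4555 -0.2186  0.2695] jaw -78.1 t 17.78 q7 -0.59
shift [ 0.2455 -0.1757  0.0237] turn share -1.498 rows 13
shift [ 0.2455 -0.1757  0.0237] turn share 1.502 rows 13
```

View pics/w6o.png

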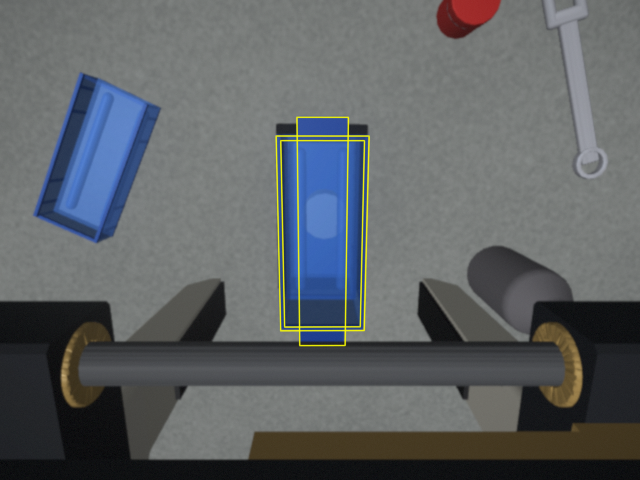

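View pics/s6z.png

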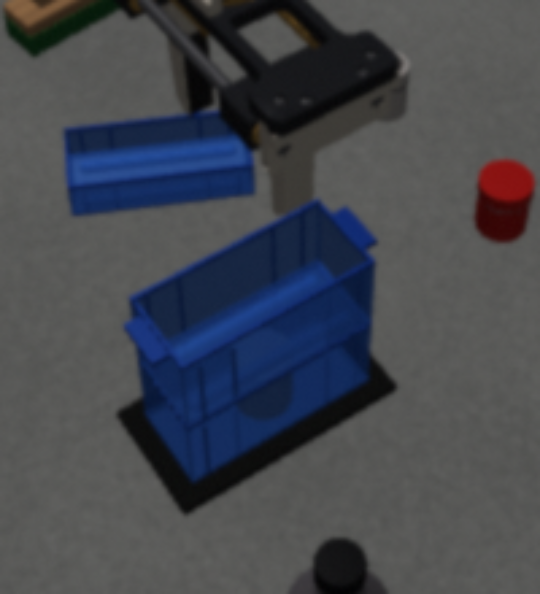

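>>> servo_tool --series "0.246 -0.176 0.024 -1;0.246 -0.176 0.024 -1;0.246 -0.176 0.024 -1;0.246 -0.176 0.024 -1;0.246 -0.176 0.024 -1;0.246 -0.176 0.024 -1;0.246 -0.176 0.024 -1;0.246 -0.176 0.024 -1;0.246 -0.176 0.024 -1;0.246 -0.176 0.024 -1;0.246 -0.176 0.024 -1;0.246 -0.176 0.024 -1"

```text
time_s: 18.78
position: [0.6597, 0.0033, 0.2487]
ee_rot: [3.122, -0.005, 1.251]
force: [-0.1, -0.6, -0.4]
opening: 0.0838
```

>>> servo_tool --series "0 0 0.02 -0.5;0 0 0.03 -0.5;0 0 0.03 -0.5;0 0 0.03 -0.5;0 0 0.03 -0.5;0 0 0.03 -0.5;0 0 0.03 -0.5" --fingers 0.3

```text
time_s: 19.37
position: [0.6601, 0.0027, 0.2189]
ee_rot: [3.122, 0.005, 1.77]
force: [-0.3, 0.6, -0.3]
opening: 0.0648
```

```bash
python3 - <<'E'
from loc import *
c=shot('wrist'); save(c,'w7.png');pickle.dump(c,open('w7.pkl','wb'));print(c['state']['position'],c['state']['ee_rot'])
for d in bot.find_in(c,'socket'):print(np.round(d['box']),d['conf'])
go(.66,.004,.25,11.8)
E
```

```text
[0.66014881 0.00273413 0.21885008] [3.12195892 0.00533029 1.76957529]
[297. 199. 340. 244.] 0.63
now [0.6602 0.0031 0.2188] jaw 11.5 t 19.47 q7 0.28
shift [ 0.0007  0.0006 -0.0312] turn share -0.005 rows 1
shift [ 0.0007  0.0006 -0.0312] turn share 2.995 rows 26
```

View pics/w7.png

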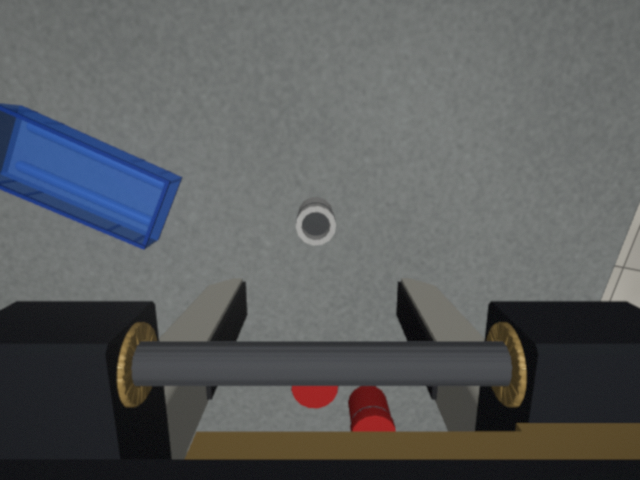

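```bash
python3 - <<'E'
from loc import *
c=pickle.load(open('w7.pkl','rb'))
p=ray(c,(316,225.5),.05);print(p)
go(p[0],p[1],.034,11.8)
E
```

```text
[0.65875509 0.0021104  0.05      ]
now [0.6602 0.0031 0.2188] jaw 11.5 t 19.47 q7 0.28
shift [ 0.0003 -0.0053  0.1848] turn share -0.005 rows 5
shift [ 0.0003 -0.0053  0.1848] turn share 2.995 rows 26
```

>>> servo_tool --series "0 -0.005 0.04 0;0 -0.005 0.08 0;0 -0.005 0.12 0;0 -0.005 0.15 0;0 -0.005 0.17 0;0 -0.005 0.18 0;0 -0.005 0.185 0;0 -0.005 0.185 0;0 -0.005 0.185 0"

```text
time_s: 20.22
position: [0.6598, 0.0018, 0.0349]
ee_rot: [3.121, 0.006, 1.771]
force: [0.0, -0.3, 0.6]
opening: 0.0652
```

>>> servo_tool --series "0 0 0 0;0 0 0 0;0 0 0 0;0 0 0 0;0 0 0 0;0 0 0 0;0 0 0 0" --fingers 1 --squeeze 25

```text
time_s: 20.8
position: [0.6595, 0.0018, 0.0352]
ee_rot: [3.121, 0.006, 1.771]
force: [-1.8, -0.9, 6.4]
opening: 0.0319
```

>>> servo_tool --series "0 0 -0.01 0;0 0 -0.03 0;0 0 -0.06 0;0 0 -0.1 0;0 0 -0.14 0;0 0 -0.18 0;0 0 -0.21 0;0 0 -0.24 0;0 0 -0.24 0;0 0 -0.24 0"

```text
time_s: 21.63
position: [0.6548, 0.0021, 0.2773]
ee_rot: [3.117, 0.006, 1.771]
force: [0.1, 0.7, -2.2]
opening: 0.032
```

```bash
python3 - <<'E'
from loc import *
go(.458,-.2195,.27,11.8)
E
```

```text
now [0.6548 0.0021 0.2773] jaw 11.5 t 21.63 q7 0.27
shift [-0.178  -0.237   0.0026] turn share -0.006 rows 8
shift [-0.178  -0.237   0.0026] turn share 2.994 rows 26
```

>>> servo_tool --series "-0.178 -0.237 0.003 0;-0.178 -0.237 0.003 0;-0.178 -0.237 0.003 0;-0.178 -0.237 0.003 0;-0.178 -0.237 0.003 0;-0.178 -0.237 0.003 0;-0.178 -0.237 0.003 0;-0.178 -0.237 0.003 0;-0.178 -0.237 0.003 0;-0.178 -0.237 0.003 0;-0.178 -0.237 0.003 0"

```text
time_s: 22.55
position: [0.4588, -0.2182, 0.2689]
ee_rot: [3.118, 0.005, 1.773]
force: [-0.0, 0.4, -2.8]
opening: 0.0313
```

```bash
python3 - <<'E'
from loc import *
c=shot('wrist'); save(c,'w8.png');pickle.dump(c,open('w8.pkl','wb'));print(c['state']['position'],c['state']['ee_rot'])
overlay(c,[(.14,.062,.07),(.134,.056,.07),(.164,.034,.07)],'w8o.png',.458,-.2195,11.8,.068)
go(.458,-.2195,.116,11.8)
E
```

```text
[ 0.45877061 -0.21820915  0.26893382] [3.11825674 0.00502213 1.77254547]
now [ 0.459  -0.2181  0.269 ] jaw 11.6 t 22.6 q7 0.7
shift [-0.0004 -0.0048  0.1529] turn share -0.003 rows 4
shift [-0.0004 -0.0048  0.1529] turn share 2.997 rows 26
```

View pics/w8o.png

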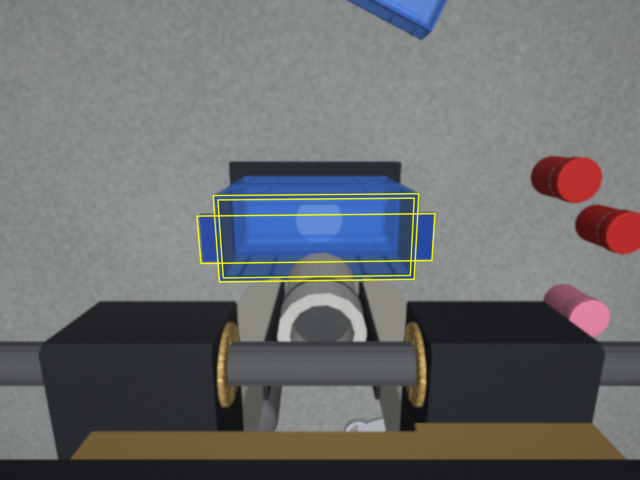

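>>> servo_tool --series "0 -0.005 0.035 0;0 -0.005 0.07 0;0 -0.005 0.1 0;0 -0.005 0.125 0;0 -0.005 0.14 0;0 -0.005 0.149 0;0 -0.005 0.153 0;0 -0.005 0.153 0;0 -0.005 0.153 0"

```text
time_s: 23.35
position: [0.4583, -0.219, 0.1164]
ee_rot: [3.117, 0.006, 1.774]
force: [-0.0, 0.3, -2.0]
opening: 0.0317
```

>>> servo_tool --series "0 0 0.001 0;0 0 0.002 0;0 0 0.003 0;0 0 0.0035 0;0 0 0.004 0;0 0 0.004 0;0 0 0.004 0"

```text
time_s: 23.93
position: [0.4586, -0.2191, 0.1126]
ee_rot: [3.117, 0.006, 1.774]
force: [-0.0, -0.2, -1.1]
opening: 0.0316
```

>>> servo_tool --series "0 0 0.0005 0;0 0 0.001 0;0 0 0.001 0;0 0 0.001 0"

```text
time_s: 24.27
position: [0.4587, -0.2192, 0.112]
ee_rot: [3.117, 0.006, 1.774]
force: [-0.7, -0.1, 6.6]
opening: 0.0316
```

Contact (≈8 N change). Release and rise.

>>> servo_tool --series "0 0 0 0;0 0 0 0;0 0 0 0;0 0 0 0;0 0 0 0;0 0 0 0" --fingers 0.4

```text
time_s: 24.77
position: [0.4587, -0.2192, 0.1119]
ee_rot: [3.117, 0.006, 1.774]
force: [0.7, 0.4, 0.5]
opening: 0.0558
```

>>> servo_tool --series "0 0 -0.02 0;0 0 -0.05 0;0 0 -0.09 0;0 0 -0.13 0;0 0 -0.15 0;0 0 -0.15 0;0 0 -0.15 0"

```text
time_s: 25.35
position: [0.4553, -0.219, 0.2629]
ee_rot: [3.114, 0.007, 1.774]
force: [-0.8, 0.5, -1.1]
opening: 0.0557
```

```bash
python3 - <<'E'
from loc import *
c=shot('wrist'); save(c,'w9.png');print(c['state']['position'],c['state']['ee_rot'])
go(.463,.0005,.25,77)
E
```

```text
[ 0.45528649 -0.21902251  0.26285994] [3.11418058 0.00674747 1.77386905]
now [ 0.4547 -0.2187  0.2617] jaw 11.6 t 25.4 q7 0.72
shift [0.2131 0.0521 0.0118] turn share -1.089 rows 10
shift [0.2131 0.0521 0.0118] turn share 1.911 rows 17
```

View pics/w9.png

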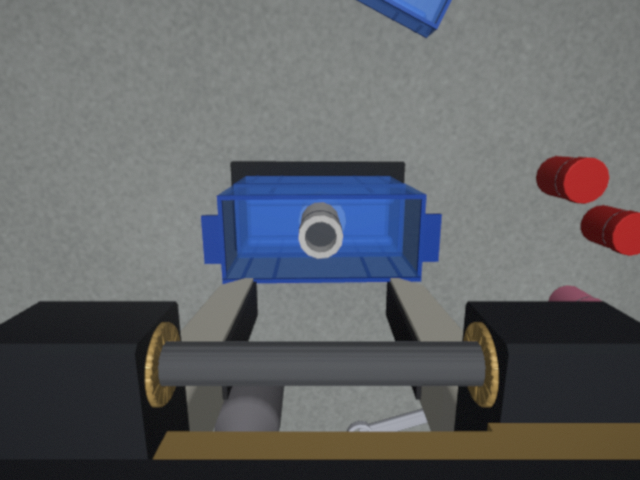

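>>> servo_tool --series "0.213 0.052 0.012 1;0.213 0.052 0.012 1;0.213 0.052 0.012 1;0.213 0.052 0.012 1;0.213 0.052 0.012 1;0.213 0.052 0.012 1;0.213 0.052 0.012 1;0.213 0.052 0.012 1;0.213 0.052 0.012 1;0.213 0.052 0.012 1;0.213 0.052 0.012 1" --fingers 0

```text
time_s: 26.32
position: [0.4623, 0.0005, 0.2486]
ee_rot: [3.125, -0.016, 0.731]
force: [-0.5, -0.0, -0.2]
opening: 0.0926
```

>>> servo_tool --series "0 0 0 0.91;0 0 0 0.91;0 0 0 0.91;0 0 0 0.91;0 0 0 0.91;0 0 0 0.91;0 0 0 0.91;0 0 0 0.91;0 0 0 0.91;0 0 0 0.91"

```text
time_s: 27.15
position: [0.4621, 0.0003, 0.2481]
ee_rot: [-3.139, -0.022, -0.218]
force: [-0.0, 1.2, 0.4]
opening: 0.0932
```

```bash
python3 - <<'E'
from loc import *
c=shot('wrist'); save(c,'w10.png');pickle.dump(c,open('w10.pkl','wb'));print(c['state']['position'],c['state']['ee_rot'])
m=hsvmask(c,[180,40,460,335],blue)
print([ (np.where(m.any(a))[0].min(),np.where(m.any(a))[0].max()) for a in (0,1)])
p,e=fit([c],[m],'shallow_crate',[.463,.0005,np.radians(-13),1]);print(p,np.degrees(p[2]),e)
overlay(c,[(.14,.062,.038),(.134,.056,.038)],'w10o.png',p[0],p[1],np.degrees(p[2]))
go(p[0],p[1],.032,90+np.degrees(p[2]))
E
```

```text
[4.62071558e-01 3.02739663e-04 2.48116297e-01] [-3.13908299 -0.02244787 -0.21755564]
[(np.int64(289), np.int64(361)), (np.int64(138), np.int64(293))]
[ 0.46307995 -0.0007721  -0.23885794] -13.685551832254898 0.037955350705624474
now [4.621e-01 3.000e-04 2.483e-01] jaw -102.5 t 27.2 q7 -1.43
shift [-0.0037  0.0015  0.2162] turn share 0.02 rows 6
shift [-0.0037  0.0015  0.2162] turn share -2.98 rows 25
```

View pics/w10o.png

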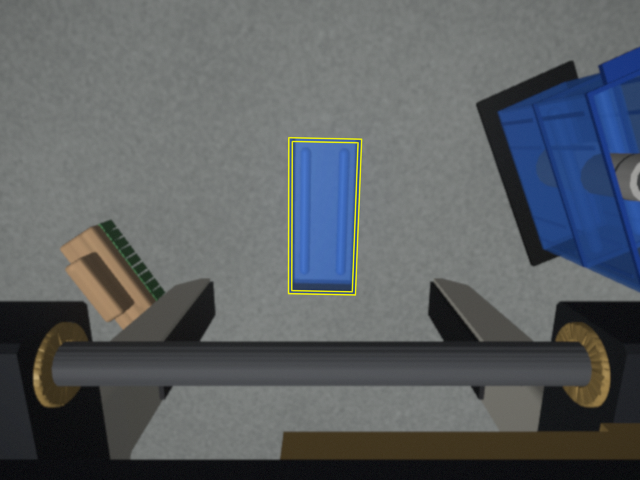

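>>> servo_tool --series "-0.004 0.001 0.04 0.02;-0.004 0.001 0.08 0.02;-0.004 0.001 0.12 0.02;-0.004 0.001 0.16 0.02;-0.004 0.001 0.19 0.02;-0.004 0.001 0.208 0.02;-0.004 0.001 0.216 0.02;-0.004 0.001 0.216 0.02;-0.004 0.001 0.216 0.02"

```text
time_s: 27.95
position: [0.4627, -0.0007, 0.032]
ee_rot: [-3.138, -0.022, -0.238]
force: [-0.3, -0.2, 1.6]
opening: 0.0932
```

>>> servo_tool --series "0 0 0 0;0 0 0 0;0 0 0 0;0 0 0 0;0 0 0 0;0 0 0 0" --fingers 1 --squeeze 20

```text
time_s: 28.45
position: [0.463, -0.0004, 0.0324]
ee_rot: [-3.138, -0.022, -0.237]
force: [0.4, 0.8, 6.1]
opening: 0.0619
```

>>> servo_tool --series "0 0 -0.01 0;0 0 -0.03 0;0 0 -0.06 0;0 0 -0.1 0;0 0 -0.14 0;0 0 -0.18 0;0 0 -0.22 0;0 0 -0.25 0;0 0 -0.25 0;0 0 -0.25 0"

```text
time_s: 29.28
position: [0.4577, 0.0007, 0.2834]
ee_rot: [-3.135, -0.024, -0.235]
force: [-1.2, 0.5, -1.5]
opening: 0.0622
```

```bash
python3 - <<'E'
from loc import *
go(.458,-.2195,.27,101.8)
E
```

```text
now [0.4577 0.0007 0.2834] jaw -103.5 t 29.28 q7 -1.47
shift [0.0513 0.2142 0.0132] turn share -0.421 rows 6
shift [0.0513 0.2142 0.0132] turn share 2.579 rows 22
```

>>> servo_tool --series "0.051 0.214 0.013 -0.42;0.051 0.214 0.013 -0.42;0.051 0.214 0.013 -0.42;0.051 0.214 0.013 -0.42;0.051 0.214 0.013 -0.42;0.051 0.214 0.013 -0.42;0.051 0.214 0.013 -0.42;0.051 0.214 0.013 -0.42;0.051 0.214 0.013 -0.42;0.051 0.214 0.013 -0.42"

```text
time_s: 30.12
position: [0.4576, -0.2177, 0.2694]
ee_rot: [3.139, -0.024, 0.206]
force: [0.1, 0.0, -0.7]
opening: 0.0617
```

```bash
python3 - <<'E'
from loc import *
s=shot('side');print(bot.get_state()['position'])
i=s['img'][180:420,200:440];cv2.imwrite('pics/s11z.png',cv2.resize(i[:,:,::-1],None,fx=2.4,fy=2.4))
go(.458,-.2195,.172,101.8)
E
```

```text
[ 0.45772799 -0.21763957  0.26966459]
now [ 0.4577 -0.2176  0.2697] jaw -78.2 t 30.17 q7 -0.6
shift [-0.0025  0.0016  0.0976] turn share 0.001 rows 3
shift [-0.0025  0.0016  0.0976] turn share -2.999 rows 26
```

View pics/s11z.png

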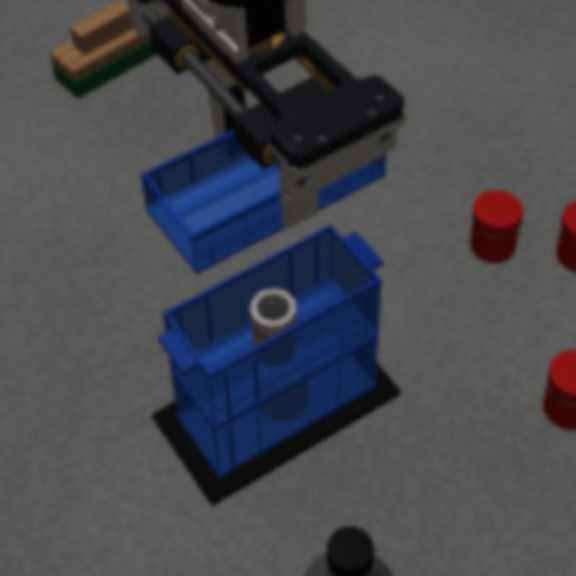

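>>> servo_tool --series "-0.002 0.001 0.03 0;-0.002 0.001 0.055 0;-0.002 0.001 0.075 0;-0.002 0.001 0.088 0;-0.002 0.001 0.094 0;-0.002 0.001 0.097 0;-0.002 0.001 0.097 0;-0.002 0.001 0.097 0"

```text
time_s: 30.83
position: [0.4588, -0.2187, 0.1733]
ee_rot: [3.138, -0.025, 0.207]
force: [0.1, -0.7, -0.3]
opening: 0.062
```

>>> servo_tool --series "0 0 0.001 0;0 0 0.002 0;0 0 0.003 0;0 0 0.004 0;0 0 0.005 0;0 0 0.0055 0;0 0 0.0055 0;0 0 0.0055 0"

```text
time_s: 31.5
position: [0.4589, -0.2187, 0.1677]
ee_rot: [3.138, -0.025, 0.207]
force: [-0.3, -0.2, -0.6]
opening: 0.0618
```

>>> servo_tool --series "0 0 0.0005 0;0 0 0.001 0;0 0 0.0015 0;0 0 0.002 0;0 0 0.002 0;0 0 0.002 0"

```text
time_s: 32.0
position: [0.4589, -0.2187, 0.1657]
ee_rot: [3.138, -0.025, 0.207]
force: [0.4, 0.3, 0.1]
opening: 0.0621
```

>>> servo_tool --series "0 0 0.0005 0;0 0 0.001 0;0 0 0.001 0;0 0 0.001 0"

```text
time_s: 32.33
position: [0.459, -0.2188, 0.1654]
ee_rot: [3.138, -0.026, 0.207]
force: [-2.2, 1.7, 10.2]
opening: 0.0621
```

>>> servo_tool --series "0 0 0 0;0 0 0 0;0 0 0 0;0 0 0 0;0 0 0 0;0 0 0 0" --fingers 0.1

```text
time_s: 32.83
position: [0.459, -0.2188, 0.1653]
ee_rot: [3.138, -0.025, 0.207]
force: [-0.1, -0.2, 0.4]
opening: 0.0837
```

>>> servo_tool --series "0 0 -0.02 0;0 0 -0.05 0;0 0 -0.09 0;0 0 -0.12 0;0 0 -0.13 0;0 0 -0.13 0;0 0 -0.13 0"

```text
time_s: 33.42
position: [0.4557, -0.2184, 0.2948]
ee_rot: [3.139, -0.026, 0.208]
force: [0.4, -0.0, -0.3]
opening: 0.084
```

```bash
python3 - <<'E'
from loc import *
c=shot('wrist');print(c['state']['position'],c['state']['ee_rot']);pickle.dump(c,open('w12.pkl','wb'))
s=shot('side')
overlay(c,[(.14,.062,.038),(.134,.056,.038)],'w12o.png',.458,-.2195,11.8,.133)
i=s['img'][180:420,200:440];cv2.imwrite('pics/s12z.png',cv2.resize(i[:,:,::-1],None,fx=2.4,fy=2.4))
go(.4487,.2085,.25,112)
E
```

```text
[ 0.4557078  -0.21844734  0.29479104] [ 3.13884455 -0.02609164  0.20806685]
now [ 0.4551 -0.2184  0.2938] jaw -78.1 t 33.52 q7 -0.62
shift [ 0.0806 -0.4191  0.0449] turn share -0.169 rows 11
shift [ 0.0806 -0.4191  0.0449] turn share 2.831 rows 24
```

View pics/w12o.png

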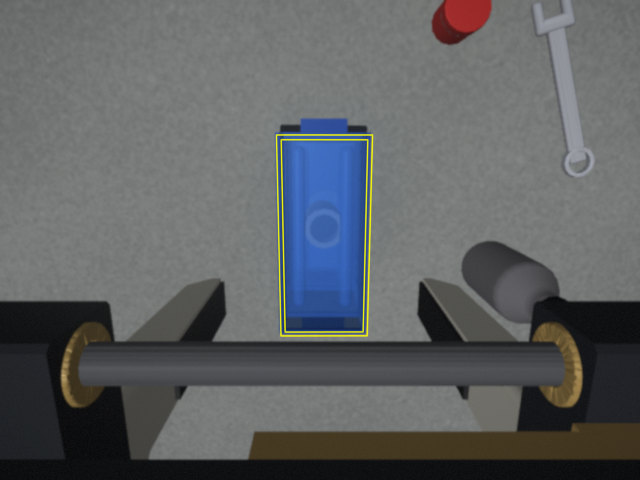

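View pics/s12z.png

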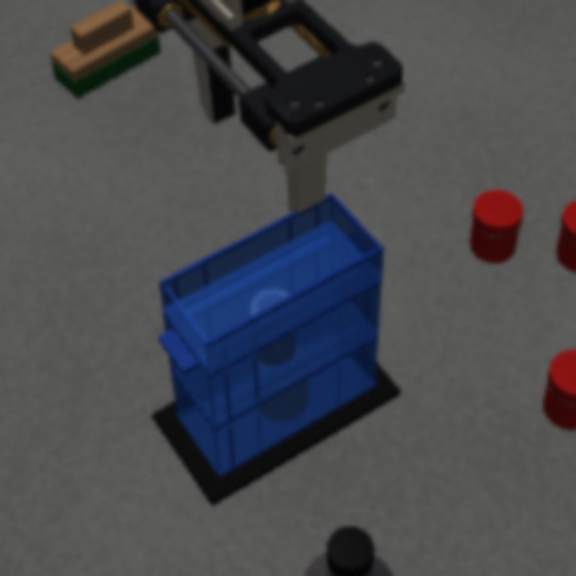

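>>> servo_tool --series "0.081 -0.419 0.045 -0.17;0.081 -0.419 0.045 -0.17;0.081 -0.419 0.045 -0.17;0.081 -0.419 0.045 -0.17;0.081 -0.419 0.045 -0.17;0.081 -0.419 0.045 -0.17;0.081 -0.419 0.045 -0.17;0.081 -0.419 0.045 -0.17;0.081 -0.419 0.045 -0.17;0.081 -0.419 0.045 -0.17;0.081 -0.419 0.045 -0.17;0.081 -0.419 0.045 -0.17;0.081 -0.419 0.045 -0.17;0.081 -0.419 0.045 -0.17;0.081 -0.419 0.045 -0.17;0.081 -0.419 0.045 -0.17" --fingers 0.4

```text
time_s: 34.85
position: [0.4493, 0.2069, 0.2499]
ee_rot: [3.136, -0.023, 0.383]
force: [0.2, 0.4, 1.2]
opening: 0.0561
```

```bash
python3 - <<'E'
from loc import *
c=shot('wrist');print(c['state']['position'],c['state']['ee_rot']);pickle.dump(c,open('w13.pkl','wb'))
m=hsvmask(c,[200,40,440,335],lambda h,s,v:s>40)
print([ (np.where(m.any(a))[0].min(),np.where(m.any(a))[0].max()) for a in (0,1)])
p,e=fit([c],[m],'brush',[.4487,.2085,np.radians(22),1]);print(p,np.degrees(p[2]),e)
overlay(c,[(.1,.04,.036),(.06,.02,.062)],'w13o.png',p[0],p[1],np.degrees(p[2]))
go(p[0],p[1],.057,90+np.degrees(p[2]))
E
```

```text
[0.44928061 0.20689921 0.24993451] [ 3.13553068 -0.02272684  0.38296268]
[(np.int64(297), np.int64(345)), (np.int64(164), np.int64(274))]
[0.44794458 0.20634332 0.3351359 ] 19.201872883571504 0.07146267758296018
now [0.4493 0.2072 0.25  ] jaw -68.0 t 34.9 q7 -1.34
shift [-0.006  -0.0009  0.1929] turn share 0.046 rows 5
shift [-0.006  -0.0009  0.1929] turn share -2.954 rows 25
```

View pics/w13o.png

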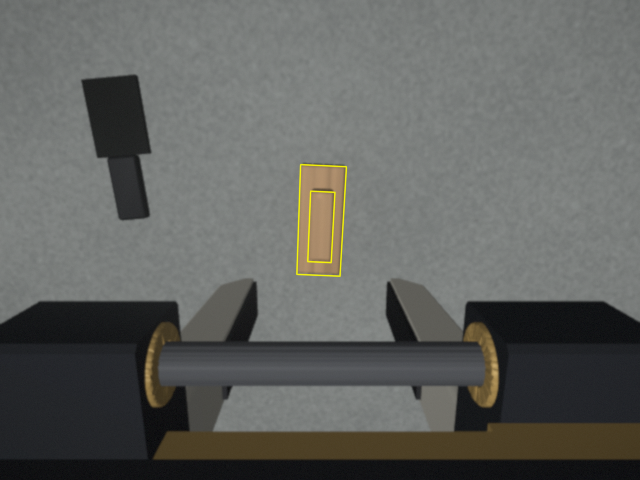

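>>> servo_tool --series "-0.006 -0.001 0.04 0.045;-0.006 -0.001 0.08 0.045;-0.006 -0.001 0.12 0.045;-0.006 -0.001 0.15 0.045;-0.006 -0.001 0.175 0.045;-0.006 -0.001 0.187 0.045;-0.006 -0.001 0.191 0.045;-0.006 -0.001 0.191 0.045;-0.006 -0.001 0.191 0.045"

```text
time_s: 35.65
position: [0.4483, 0.206, 0.0595]
ee_rot: [3.137, -0.024, 0.335]
force: [-0.4, 0.3, 1.0]
opening: 0.056
```

>>> servo_tool --series "0 0 0.001 0;0 0 0.001 0;0 0 0.001 0;0 0 0.001 0;0 0 0.001 0;0 0 0.001 0;0 0 0.001 0;0 0 0.001 0" --fingers 1 --squeeze 25

```text
time_s: 36.32
position: [0.4484, 0.2061, 0.0587]
ee_rot: [3.137, -0.024, 0.335]
force: [0.4, 0.4, 4.8]
opening: 0.0199
```

>>> servo_tool --series "0 0 -0.01 0;0 0 -0.03 0;0 0 -0.06 0;0 0 -0.1 0;0 0 -0.14 0;0 0 -0.18 0;0 0 -0.22 0;0 0 -0.23 0;0 0 -0.23 0;0 0 -0.23 0"

```text
time_s: 37.15
position: [0.4422, 0.2058, 0.2882]
ee_rot: [3.138, -0.024, 0.337]
force: [-0.8, -0.1, -2.4]
opening: 0.0198
```

```bash
python3 - <<'E'
from loc import *
go(.459,-.219,.285,101.8)
E
```

```text
now [0.4422 0.2058 0.2882] jaw -70.7 t 37.15 q7 -1.43
shift [-0.1245  0.4065  0.0016] turn share 0.125 rows 11
shift [-0.1245  0.4065  0.0016] turn share -2.875 rows 25
```

>>> servo_tool --series "-0.124 0.406 0 0.125;-0.124 0.406 0 0.125;-0.124 0.406 0 0.125;-0.124 0.406 0 0.125;-0.124 0.406 0 0.125;-0.124 0.406 0 0.125;-0.124 0.406 0 0.125;-0.124 0.406 0 0.125;-0.124 0.406 0 0.125;-0.124 0.406 0 0.125;-0.124 0.406 0 0.125;-0.124 0.406 0 0.125;-0.124 0.406 0 0.125;-0.124 0.406 0 0.125;-0.124 0.406 0 0.125;-0.124 0.406 0 0.125"

```text
time_s: 38.48
position: [0.4595, -0.2166, 0.2863]
ee_rot: [-3.141, -0.024, 0.208]
force: [0.5, -0.3, -0.4]
opening: 0.0199
```

```bash
python3 - <<'E'
from loc import *
c=shot('wrist'); save(c,'w14.png')
go(.459,-.219,.206,101.8)
E
```

```text
now [ 0.4595 -0.2169  0.2864] jaw -78.1 t 38.53 q7 -0.59
shift [-0.0029  0.002   0.0804] turn share 0.002 rows 2
shift [-0.0029  0.002   0.0804] turn share -2.998 rows 26
```

View pics/w14.png

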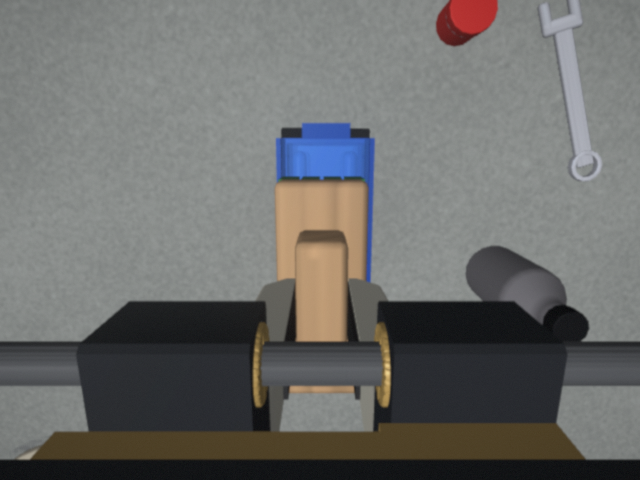

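>>> servo_tool --series "-0.003 0.002 0.025 0;-0.003 0.002 0.045 0;-0.003 0.002 0.062 0;-0.003 0.002 0.073 0;-0.003 0.002 0.078 0;-0.003 0.002 0.08 0;-0.003 0.002 0.08 0;-0.003 0.002 0.08 0"

```text
time_s: 39.2
position: [0.4593, -0.2192, 0.207]
ee_rot: [3.141, -0.025, 0.208]
force: [-0.7, -0.5, -1.1]
opening: 0.02
```

>>> servo_tool --series "0 0 0.001 0;0 0 0.002 0;0 0 0.003 0;0 0 0.004 0;0 0 0.005 0;0 0 0.0055 0;0 0 0.0055 0"

```text
time_s: 39.78
position: [0.4594, -0.2192, 0.2016]
ee_rot: [3.141, -0.025, 0.208]
force: [-0.5, 1.5, 1.4]
opening: 0.0199
```

>>> servo_tool --series "0 0 0.0005 0;0 0 0.001 0;0 0 0.0015 0;0 0 0.0015 0;0 0 0.0015 0"

```text
time_s: 40.2
position: [0.4596, -0.2193, 0.2014]
ee_rot: [-3.141, -0.027, 0.208]
force: [-4.9, 3.3, 22.1]
opening: 0.0196
```

>>> servo_tool --series "0 0 0 0;0 0 0 0;0 0 0 0;0 0 0 0;0 0 0 0;0 0 0 0" --fingers 0.6

```text
time_s: 40.7
position: [0.4595, -0.2193, 0.2013]
ee_rot: [-3.141, -0.027, 0.208]
force: [0.4, 0.9, -0.0]
opening: 0.037
```

>>> servo_tool --series "0 0 -0.02 0;0 0 -0.05 0;0 0 -0.09 0;0 0 -0.12 0;0 0 -0.12 0;0 0 -0.12 0"

```text
time_s: 41.2
position: [0.4571, -0.2201, 0.3225]
ee_rot: [3.141, -0.03, 0.208]
force: [-0.2, 0.3, -1.0]
opening: 0.037
```

>>> servo_tool --series "0 -0.25 -0.05 0;0 -0.25 -0.05 0;0 -0.25 -0.05 0;0 -0.25 -0.05 0;0 -0.25 -0.05 0;0 -0.25 -0.05 0;0 -0.25 -0.05 0;0 -0.25 -0.05 0"

```text
time_s: 41.87
position: [0.4031, 0.0269, 0.372]
ee_rot: [-3.141, -0.029, 0.215]
force: [0.3, -0.0, 0.3]
opening: 0.0372
```

```bash
python3 - <<'E'
from loc import *
print(bot.get_state()['opening'])
for n in('side','scene'):
    s=shot(n);save(s,n+'15.png');pickle.dump(s,open(n+'15.pkl','wb'))
    q=proj(s,[[.458,-.2195,.1]])[0].astype(int);x,y=q
    i=s['img'][max(0,y-100):y+100,x-130:x+130];cv2.imwrite('pics/%s15z.png'%n,cv2.resize(i[:,:,::-1],None,fx=3,fy=3,interpolation=cv2.INTER_CUBIC))
E
```

```text
0.03715089502650899
```

View pics/side15z.png

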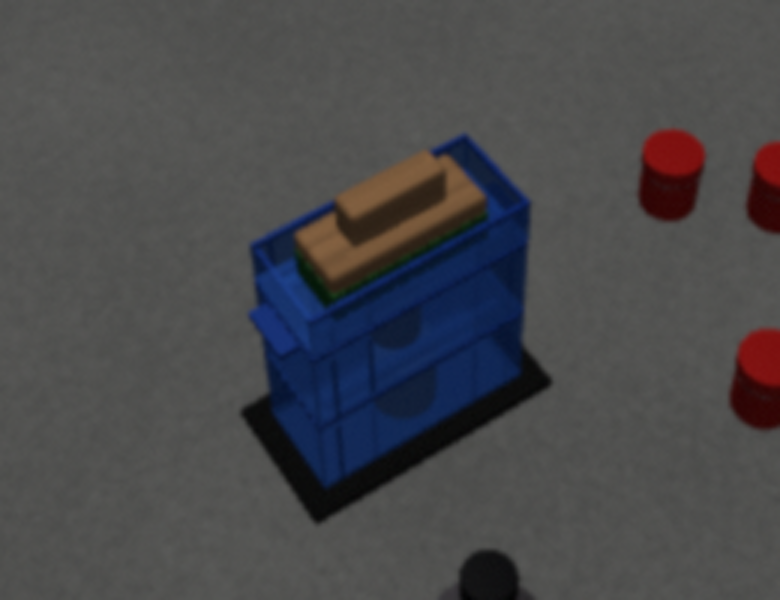

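View pics/scene15z.png

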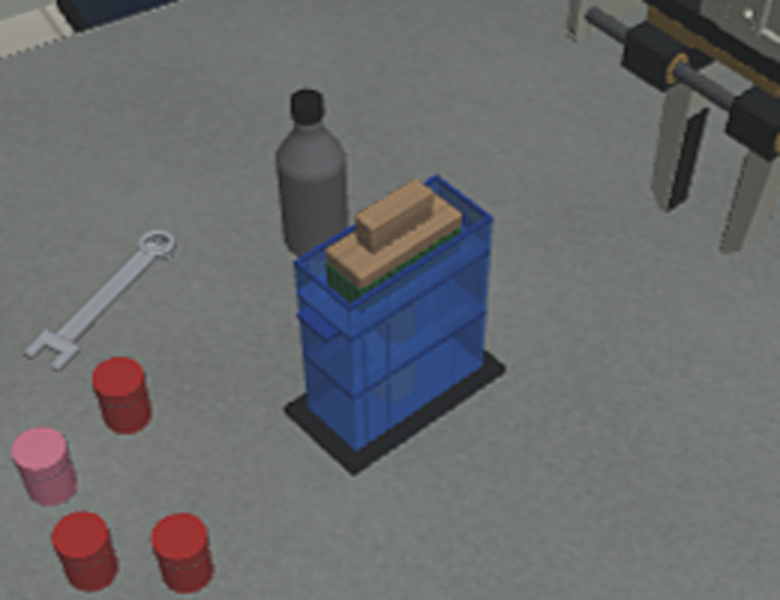

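View pics/side15.png

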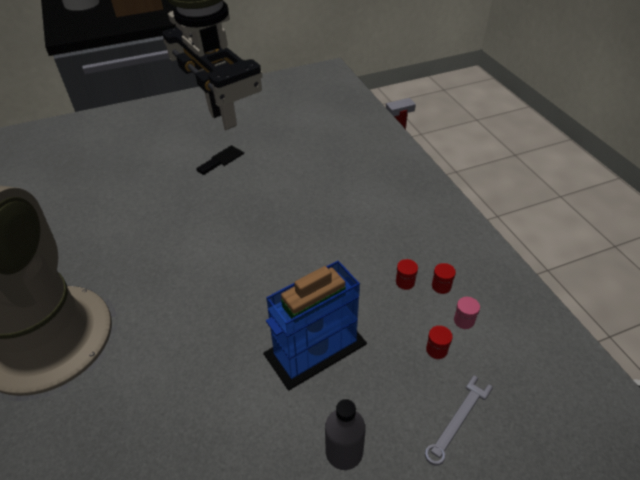

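```bash
python3 - <<'E'
from loc import *
cs=[pickle.load(open(n+'15.pkl','rb')) for n in('side','scene')]
M['wood']=box(.1,.04,.022,.036)+box(.06,.02,.036,.062)
def wm(c):
    hsv=cv2.cvtColor(c['img'],cv2.COLOR_RGB2HSV).astype(int)
    q=proj(c,[[.458,-.2195,.17]])[0];x,y=q.astype(int)
    return hsvmask(c,[x-55,y-50,x+55,y+50],lambda h,s,v:(h>5)&(h<28)&(s>45))
ms=[wm(c) for c in cs]
for z in(.137,.139,.141,.143,.145):
    p,e=fit(cs,ms,'wood',[.458,-.2195,np.radians(11.8),1],z);print(z,np.round(p,4),np.degrees(p[2]).round(1),round(e,4))
for n,c in zip(('a','b'),cs):
    q=proj(c,[[.458,-.2195,.1]])[0].astype(int);x,y=q
    overlay(c,[(.1,.04,.177),(.06,.02,.203),(.14,.062,.171),(.14,.062,.138),(.14,.062,.073)],'ov15%s.png'%n,.458,-.2195,11.8,0,(x-100,max(0,y-90),x+100,y+90),4)
E
```

```text
0.137 [ 0.4592 -0.2165  0.2342] 13.4 0.2108
0.139 [ 0.4596 -0.217   0.2491] 14.3 0.1822
0.141 [ 0.46   -0.2167  0.2895] 16.6 0.1758
0.143 [ 0.4588 -0.2174  0.2909] 16.7 0.1833
0.145 [ 0.4602 -0.2168  0.2422] 13.9 0.1983
```

View pics/ov15a.png

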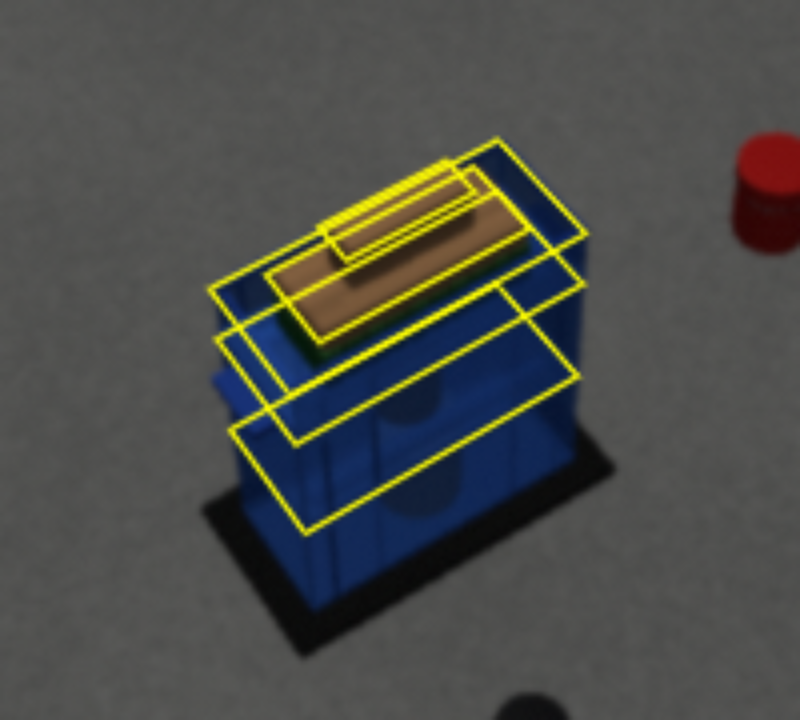

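View pics/ov15b.png

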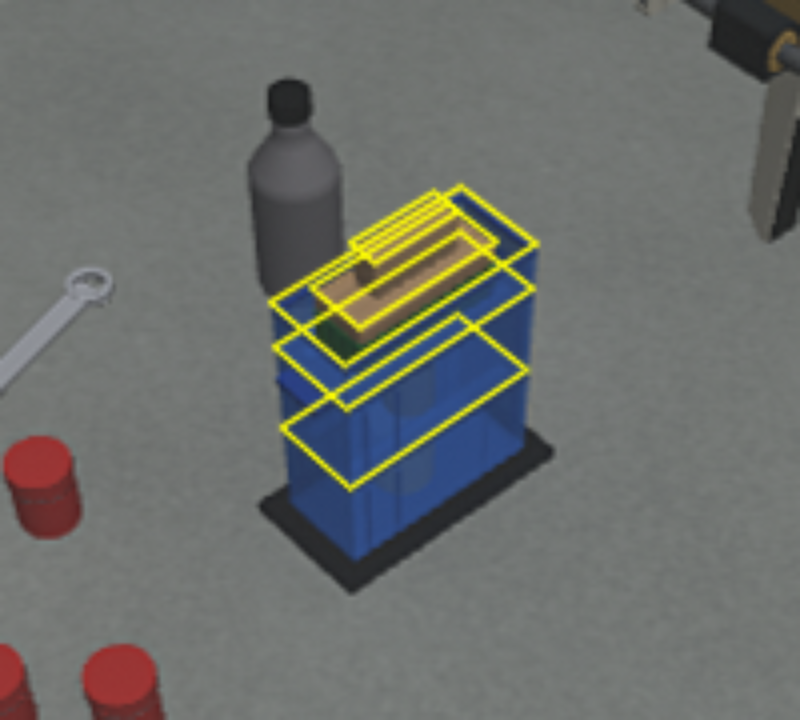

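```bash
python3 - <<'E'
from loc import *
a=pickle.load(open('side0.pkl','rb'))['img'].astype(int);b=pickle.load(open('side15.pkl','rb'))['img'].astype(int)
for n,(l,t,r,bb) in dict(scraper=(195,140,245,178),polish=(320,396,370,475),wrench=(424,372,496,466)).items(): print(n,np.abs(a-b)[t:bb,l:r].mean().round(2))
print(bot.sign_off())
E
```

```text
scraper 0.75
polish 0.7
wrench 0.67
the job is handed in; nothing more can be done
None
```

The three-tier stack is built and handed in, with about 42 s on the robot's clock. I worked in the order asked:

1. White canister, standing upright in the bottom crate.
2. Deep crate, seated on the bottom crate.
3. Socket, standing upright in the deep crate.
4. Shallow crate, seated on the deep crate.
5. Brush, bristles down, in the shallow crate.

I lowered each item in small steps until it touched, then opened the fingers. The force readings at contact peaked at about 22 N.

**Crates:** the last pictures show both loose crates matching the outlines expected for squarely seated crates, to within 1–2 mm.

**Brush:** it fits best at its expected height in the top crate. Two readings disagreed slightly:
- The brush touched down about 1.7 mm higher than I calculated, so it may have dropped that far on release.
- A coarse fit to the two fixed cameras' pictures put it 2–5° off the crate's direction. It looks flat in the pictures.

**Bystanders:** the scraper, bottle and wrench look the same in the side view before and after.

**Arm:** the tool drifted to a tilt of about 1.7° over the moves, which caused no visible fault.

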